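Rinsed brushes to the drying caddy

TASK

The rinsed board-cleaning brushes still stand bristles-down in the steel rinse caddy: first lift the loose dust cap off the grey drying caddy and park it, handle up, in the steel cap tray. Then pull out each brush, turn it end for end and stand it handle-down, bristles up, right to the bottom of a well of its own in the drying caddy. When every brush is across, put the cap squarely on the emptied rinse caddy, fully down; keep the other things on the bench where they are.

Things in the scene. Friction and masses are not known exactly. Their poses are not given: they have to be found in the camera images.
- brush0: Brush, 200 mm long, 60 g; origin on its axis at the bristle tip, z towards the handle end. Bristle tuft 22 mm dia (z 0 to 37 mm, stiff), square aluminium ferrule 26 x 26 mm (z 35 to 60), round wooden handle 18 mm dia (z 60 to 200); mass centre near z = 83. Starts z up (bristles down) in a rinse well. The ferrule stops it rolling. Two or three of them are there; None if absent.
- brush0_end (a point): Centre of the end face of brush0's handle (its z = 200 mm).
- brush1: Another brush, the same as brush0 in every way; None if absent.
- brush1_end (a point): Centre of the end face of brush1's handle (its z = 200 mm).
- brush2: Another brush, the same as brush0 in every way; None if absent.
- brush2_end (a point): Centre of the end face of brush2's handle (its z = 200 mm).
- rinse: Steel rinse caddy, fixed: 44 (x) by 196 (y) by 90 mm high, origin at the centre of its underside. Three open square wells 36 x 36 mm in a row along its y, at y = -76, 0, 76 mm, floor 6 mm above the bench. The brushes start in it, one to a well, sticking out 116 mm above the rim. The row lies crosswise to the robot (yaw within 0.25 rad).
- dry: Grey drying caddy, fixed: 44 (x) by 196 (y) by 90 mm high, origin at the centre of its underside. Three square wells 32 x 32 mm at y = -76, 0, 76 mm, floor 6 mm above the bench. Starts empty under the dust cap. It and the rinse caddy stand left and right at the back (x about 0.62 m), either way round, rows crosswise to the robot (yaw within 0.25 rad).
- dry_well0 (a point): Centre of the floor of the drying caddy's well at y = -76 mm (6 mm above the bench).
- dry_well1 (a point): Centre of the floor of the drying caddy's well at y = 0 mm (6 mm above the bench).
- dry_well2 (a point): Centre of the floor of the drying caddy's well at y = 76 mm (6 mm above the bench).
- cap: Loose grey dust cap, 120 g, 56 (x) by 208 mm (y); origin at the centre of its underside (skirt edge), z up. Skirt to z = 8 mm, plate to z = 14, bar handle in the middle 16 (x) by 70 mm (y), z = 34 to 52, on two posts: grip across its 16 mm. Starts on the drying caddy, plate on the rim, skirt hanging 8 mm around it with 3 mm play; lifts straight off. Fits both caddies alike.
- captray: Loose shallow steel tray for the cap, 450 g, 84 mm (x) by 236 mm (y) by 18 mm high outside, walls and floor 4 mm thick, so 76 x 228 mm inside; origin at the centre of its underside, z up, length along y. Starts empty in the front row (x about 0.42 m), left or right of the rest.
- rest: Aluminium brush rest, fixed, beside the tray, free to use: base 74 (x) by 130 mm (y), 5 mm thick, origin at the centre of its underside. End plates 8 mm thick at y = -55 and 55 mm, each with a notch 38 mm wide (x), flat bottom at z = 30 mm, horns to z = 44. A brush laid along y over both notches has its axis 39 to 43 mm up and can be gripped between the plates.
- spool: Bystander: solder spool, 64 mm diameter, 50 mm high, standing between the caddies; origin at the centre of its underside.
- board: Bystander: circuit board 60 x 80 mm lying between the two rows; origin at the centre of its underside.
- pumpjar: Bystander: white pump jar, 72 mm diameter, 127 mm high, behind the caddies; origin at the centre of its underside.
- fluxbottle: Bystander: flux bottle, 48 mm diameter, 110 mm high, behind the caddies; origin at the centre of its underside.
- tipcleaner: Bystander: black cup of brass wool, 80 mm diameter, 50 mm high, behind the caddies; origin at the centre of its underside.
- driver: Bystander: screwdriver, 170 mm long, lying at the right edge.
- tweezers: Bystander: tweezers, 130 mm long, lying at the left edge.
There are look-alikes about, which are no part of the job. What is shaped like the brush2 but blue or turquoise is not meant.

How it is judged:
On the way, in this order (a step that is already met when the one before it is completed fails the run):
1. the cap rests handle-up in the cap tray (horizontal distance between cap and captray below 0.02 m and z of cap in the frame of captray below 0.01 m and angle between cap's own z axis and vertical below 0.08 rad), for 0.2 s.
2. every brush stands handle-down in a well of the drying caddy (angle between each of brush0, brush1, brush2's own z axis and vertical above 2.89 rad and (distance between brush0_end and dry_well0 below 0.016 m or distance between brush0_end and dry_well1 below 0.016 m or distance between brush0_end and dry_well2 below 0.016 m) and (distance between brush1_end and dry_well0 below 0.016 m or distance between brush1_end and dry_well1 below 0.016 m or distance between brush1_end and dry_well2 below 0.016 m) and (distance between brush2_end and dry_well0 below 0.016 m or distance between brush2_end and dry_well1 below 0.016 m or distance between brush2_end and dry_well2 below 0.016 m)), for 0.2 s.
3. the cap is fully down on the rinse caddy (horizontal distance between cap and rinse below 0.008 m and z of cap in the frame of rinse between 0.077 and 0.087 m and angle between cap's own z axis and vertical below 0.05 rad), for 0.2 s.
At the end, for the whole second after the job is handed in: The cap lies flat and fully down on the rinse caddy (centred within 8 mm, not more than 5 mm high); every brush present stands bristles up in a drying-caddy well, leaning under 0.25 rad, its handle end within 16 mm of the centre of the well's floor; all at rest (all of step 2 and all of step 3 and linear speed of each of brush0, brush1, brush2, cap below 0.05 m/s); the robot touches nothing.
It fails at once if another thing on the bench is knocked away (moved more than 50 mm) (distance of any of spool, board, pumpjar, fluxbottle, tipcleaner, driver, tweezers from where it was at the start of the episode above 0.05 m).
Of brush0, brush1, brush2 only 2 to 3 are there at a start; the rules pass over those that are not, and their reading is None.
At some moment in a run one of captray may be knocked a few centimetres aside while the robot is not near it.
Once in a run the grip may slacken for a moment while it holds something.
It also fails if it takes over 210 s, if anything falls off the work surface, if the arm or the gripper's body presses on something with over 40 N, if the wrist force passes 120 N, or if a joint passes its speed limit or range.

ROBOT

A 6-joint arm with a two-finger parallel gripper is mounted at the origin on the work surface. World frame = base frame: x ahead of the robot, y to its left, z up, the work surface at z = 0. Lengths are in m, angles in rad, forces in N, time in s.
With the tool pointing down it reaches from about 0.35 to 0.775 m from the base axis. Payload 7.3 kg.
Tool frame: the origin (TCP) lies at the very end of the fingers, on their centre line; the grasp point (between the pads) lies 19 mm behind it; z points along the fingers, y is the direction in which the jaws open and shut (so a half turn about z gives the same grasp; the last joint's range is limited). The gripper opens to 92 mm and grips with 3 to 60 N. Pads are 19 mm wide; open, the fingers measure 130 mm over their backs; the gripper's body (75 mm by 190 mm) begins 47 mm behind the grasp point.
Start: joints at [1.058, 0.342, 1.524, -0, 1.275, -0.146], TCP at [0.188, 0.49, 0.201] pointing down, gripper open.
Joint ranges: [-2.53, 2.53], [-0.77, 2.02], [0.04, 2.7], [-1, 4.14], [0.28, 2.66], [-3.11, 3.11]. Speed limits (rad/s): [2.57, 2.57, 3.14, 3.14, 3.14, 3.14].

INTERFACE

Orientations are given as [roll, pitch, yaw] about the fixed x, y, z axes, in that order (R = Rz(yaw) Ry(pitch) Rx(roll)).
In Python, from station import readout, vision, workorder, models gives the robot as it stands. The module is installed in compiled form; this text tells all that it offers.
- The arm moves only by the tool move_arm, never from a script. Its argument "steps" is a list of rows, each a list of 5 numbers: the shift along the world's x, y, z in cm, then the turn about the world's z in rad, then the finger opening in cm, from 0 to 9.18. In form: [[x, y, z, yaw, jaw], ...]. A call has 1 to 10 rows; each row is the pose to reach, as a shift and turn from the pose commanded when the call began; what a row does not reach only later rows make up. A row lasts 1/10 s, in which the tool goes at most 50 mm and 8.59 degrees, less where a joint would pass 70% of its speed; a pose out of reach is approached as far as the arm can. A call with a gripper value outside its range is refused whole. The fingers move at their own pace and stop on an object; "squeeze" is the grip in N (left out, the last holds). Time passes only in rows, so rows that repeat a pose let the fingers close. It gives the time, the measured TCP pose, the force and the opening at its end, in the units of the state.
- readout.get_obs(): the state, without advancing time (a new reading comes with each control period).
- vision.camera(name): name is "side" or "top"; returns (picture, depth): 384x512x3 uint8, red, green, blue; 384x512 float32, m along the optical axis (not along the pixel's ray), 0 where there is no reading.
- vision.camera_info(name): a dict with "vfov" (degrees; the focal length in pixels is half the picture's height over the tangent of half this angle, whatever the lens; pixels are square), "cx", "cy" (the principal point, pixels), "pose" (4x4, takes a point from camera to world coordinates). Camera axes: x right, y down, z forward; pixel columns grow to the right and rows downward; lengths in m; the calibration is good to about 2 mm. A picture is of the moment at which its call begins. camera_info takes no time and is no camera call.
- workorder.finish_job(): hands the job in, once; it reports no verdict.
Trained networks look in the newest picture that a camera, given by its name, has taken for a name from the list of things; names that differ only in an ending like _2 or _b are one class to them, and where a whole thing is asked for, a point or a joint stands for the part that bears it (a point fixed in the world has none). Each returns a list of dicts, best first, with "conf" (0 to 1); they miss things now and then, are a little off and sometimes report something else, mostly with a low value. They report only what shows in the picture. A call takes as long as a camera call. They do not tell look-alikes from the thing itself.
- models.silhouettes(camera, name): "pixels" (384x512 bool, what is visible of it).
- models.spot_point(camera, name): "position" ([x, y, z] in m, in world coordinates, good to about 4 mm: a listed point, or the origin of a listed thing).
The state is a dict: "time": time; "qpos": joint angles; "joint_vel": joint speeds; "effort": joint torques, N m; "tcp_pos": TCP position; "orientation": TCP orientation; "wrist_force": force on the tool from outside, world axes, zero at the start; "ft_torque": the same for the moment, N m; "grip_width": finger opening in m.
Only numpy, scipy, OpenCV 4.12 (cv2) and the standard library are available. Lean on these libraries where they do the work, as an engineer would, in place of code of your own. Each camera call takes 0.05 s, during which the arm holds its last target.

## Working session

There is one attempt and no reset: what is moved stays moved. The work goes in short steps, Python scripts to look and compute and a tool call to move; the robot and the scene stay as the last step left them, time stands still between calls to the robot, and variables do not carry over. Pictures are saved under pics/ and viewed, and the job is handed in when it is done.

Besides the shell and the picture viewer there is one more tool, called after "Emit:" as a command line: name --pt "numbers of a row" for each row, then --argument value for the rest. move_arm: Moves the arm, as the interface text tells. Its arguments: {"type":"object","properties":{"steps":{"type":"array"},"squeeze":{"type":"number"}},"required":["steps"]}

```bash
mkdir -p pics
cat > h.py <<'E'
import numpy as np,cv2,math
from station import readout,vision,workorder,models
def info(c):
    i=vision.camera_info(c); f=192/math.tan(math.radians(i['vfov'])/2); return f,i['cx'],i['cy'],np.array(i['pose'])
def px2w(c,u,v,d):
    f,cx,cy,P=info(c); u=np.asarray(u,float);v=np.asarray(v,float)
    p=np.stack([(u-cx)/f*d,(v-cy)/f*d,d,np.ones_like(d)],-1); return (p@P.T)[...,:3]
def cloud(c,d):
    v,u=np.mgrid[0:384,0:512]; return px2w(c,u,v,d)
def snap(c,n):
    im,d=vision.camera(c); cv2.imwrite(f'pics/{n}.png',cv2.cvtColor(cv2.resize(im,(768,576)),cv2.COLOR_RGB2BGR)); return im,d
def st():
    o=readout.get_obs(); print({k:np.round(o[k],4).tolist() for k in ('time','tcp_pos','orientation','wrist_force','grip_width','qpos')})
E
python3 - <<'E'
from h import *
st()
for c in('side','top'):
    snap(c,c+'0'); print(c,[np.round(x,3).tolist() for x in info(c)])
    for n in ['brush0','brush0_end','rinse','dry','dry_well0','dry_well1','dry_well2','cap','captray','rest','spool','board']:
        try: print(n,[(np.round(r['position'],3).tolist(),round(r['conf'],2)) for r in models.spot_point(c,n)])
        except Exception as e: print(n,e)
E
```

```text
{'time': 0.0, 'tcp_pos': [0.188, 0.4897, 0.2], 'orientation': [-3.14, -0.0002, 2.7748], 'wrist_force': [0.2621, 0.1523, -0.1413], 'grip_width': 0.0917, 'qpos': [1.058, 0.3427, 1.525, -0.0, 1.2754, -0.146]}
side [487.891, 267.579, 190.211, [[-0.968, -0.193, 0.158, 0.38], [-0.249, 0.738, -0.627, 0.904], [0.004, -0.646, -0.763, 1.242], [0.0, 0.0, 0.0, 1.0]]]
brush0 [([0.735, -0.074, -0.002], 0.55), ([0.808, -0.076, 0.001], 0.51)]
brush0_end []
rinse [([0.618, -0.181, -0.003], 0.85)]
dry [([0.609, 0.169, 0.002], 0.75)]
dry_well0 [([0.612, 0.088, 0.004], 0.84), ([0.604, 0.168, 0.009], 0.69), ([0.603, 0.239, 0.006], 0.66)]
dry_well1 [([0.612, 0.088, 0.004], 0.84), ([0.604, 0.168, 0.009], 0.69), ([0.603, 0.239, 0.006], 0.66)]
dry_well2 [([0.612, 0.088, 0.004], 0.84), ([0.604, 0.168, 0.009], 0.69), ([0.603, 0.239, 0.006], 0.66)]
cap [([0.609, 0.167, 0.083], 0.88)]
captray [([0.415, 0.131, -0.001], 0.92), ([0.601, -0.104, 0.207], 0.7), ([0.617, -0.182, 0.0], 0.42)]
rest [([0.424, -0.174, 0.006], 0.95), ([0.519, 0.46, 0.003], 0.34)]
spool [([0.643, -0.008, -0.002], 0.54), ([0.611, 0.168, -0.00
[... 339 characters left out ...]
, -0.108, 0.004], 0.45)]
brush0_end []
rinse [([0.621, -0.181, -0.004], 0.62)]
dry [([0.61, 0.164, 0.0], 0.82), ([0.493, -0.487, 0.0], 0.17)]
dry_well0 [([0.612, 0.091, 0.01], 0.8), ([0.604, 0.243, 0.002], 0.69), ([0.608, 0.165, 0.008], 0.67)]
dry_well1 [([0.612, 0.091, 0.01], 0.8), ([0.604, 0.243, 0.002], 0.69), ([0.608, 0.165, 0.008], 0.67)]
dry_well2 [([0.612, 0.091, 0.01], 0.8), ([0.604, 0.243, 0.002], 0.69), ([0.608, 0.165, 0.008], 0.67)]
cap [([0.606, 0.164, 0.082], 0.91)]
captray [([0.413, 0.133, 0.004], 0.84)]
rest [([0.422, -0.173, 0.004], 0.73), ([0.607, 0.164, 0.085], 0.28)]
spool [([0.645, -0.008, -0.001], 0.6)]
board [([0.534, -0.008, -0.0], 0.65), ([0.607, 0.165, 0.009], 0.42)]
```

View pics/side0.png

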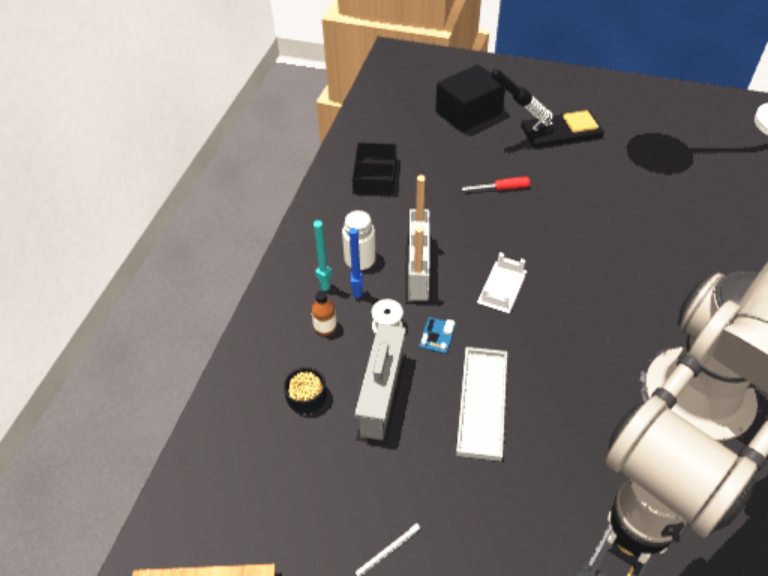

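View pics/top0.png

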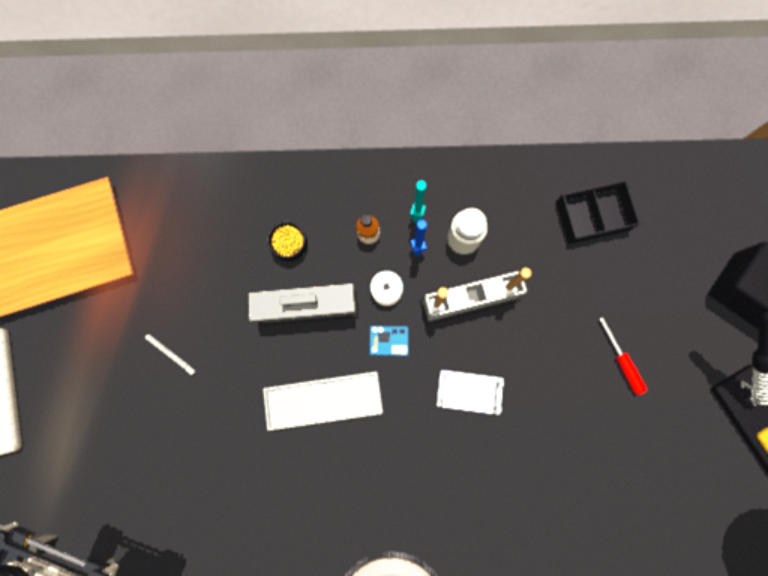

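Side and top views show two wooden brushes in the rinse caddy, on the right: top view px (443,295) and (525,273), middle well empty. The cap is on the dry caddy (300,300), the tray at (323,401), the rest at (470,392), and the blue and turquoise look-alikes stand behind. Next I measure yaws.

```bash
cat >> h.py <<'E'
def rect(c,name,zlo,zhi,d,near=None):
    out=[]
    X=cloud(c,d)
    for r in models.silhouettes(c,name)[:2]:
        m=r['pixels']&(d>0)&(X[...,2]>zlo)&(X[...,2]<zhi)
        P=X[m]
        if len(P)<10: continue
        md=np.median(P[:,:2],0); P=P[np.linalg.norm(P[:,:2]-md,axis=1)<.2]
        (cx,cy),(w,h),a=cv2.minAreaRect((P[:,:2]*1000).astype(np.float32))
        if w>h: a+=90; w,h=h,w   # a: angle of short axis from x
        a=(a+90)%180-90
        print(c,name,round(r['conf'],2),'ctr',round(cx,1),round(cy,1),'size',round(w,1),round(h,1),'yaw',round(math.radians(a),3),'z',np.round(np.percentile(P[:,2],[5,50,95]),3),len(P))
E
python3 - <<'E'
from h import *
for c in('side','top'):
    im,d=vision.camera(c)
    rect(c,'cap',.085,.11,d); rect(c,'cap',.12,.15,d); rect(c,'captray',.0,.03,d); rect(c,'rest',.0,.06,d); rect(c,'rinse',.08,.1,d)
    X=cloud(c,d)
    m=(X[...,2]>.15)&(X[...,2]<.22)&(X[...,1]<0)&(X[...,1]>-.35)&(X[...,0]>.5)&(X[...,0]<.69)
    P=X[m]; n,l,s,ce=cv2.connectedComponentsWithStats(m.astype(np.uint8))
    for i in range(1,n):
        Q=X[l==i]
        if len(Q)>15: print('brush',len(Q),Q.min(0).round(3),Q.max(0).round(3),'top',Q[Q[:,2]>.2].mean(0).round(4),'low',Q[Q[:,2]<.18].mean(0).round(4))
E
```

```text
side cap 0.76 ctr 605.2 168.3 size 57.3 213.6 yaw 0.065 z [0.089 0.094 0.099] 1123
side cap 0.76 ctr 604.9 168.9 size 16.3 71.8 yaw 0.064 z [0.122 0.131 0.135] 144
side captray 0.55 ctr 410.3 137.1 size 84.2 240.8 yaw 0.123 z [0.001 0.004 0.018] 1756
side rest 0.69 ctr 420.8 -171.7 size 73.4 141.3 yaw -0.154 z [0.001 0.006 0.038] 667
side rinse 0.79 ctr 615.8 -175.2 size 41.4 202.0 yaw 0.229 z [0.081 0.087 0.092] 271
brush 78 [ 0.623 -0.259  0.151] [ 0.638 -0.238  0.208] top [ 0.6321 -0.2486  0.2037] low [ 0.6296 -0.2439  0.1638]
brush 89 [ 0.59  -0.11   0.151] [ 0.609 -0.09   0.209] top [ 0.5996 -0.1001  0.2035] low [ 0.5988 -0.0954  0.1662]
top cap 0.86 ctr 609.0 167.1 size 57.0 206.6 yaw 0.07 z [0.092 0.096 0.099] 1177
top cap 0.86 ctr 608.5 167.5 size 15.9 69.5 yaw 0.067 z [0.126 0.133 0.136] 147
top captray 0.59 ctr 413.6 135.3 size 85.2 235.8 yaw 0.125 z [0.001 0.004 0.018] 2027
top rest 0.72 ctr 426.0 -169.6 size 75.6 133.3 yaw -0.125 z [0.002 0.005 0.032] 1002
top rest 0.66 ctr 415.0 136.2 size 86.2 237.1 yaw 0.114 z [0.001 0.004 0.018] 2021
top rinse 0.83 ctr 619.6 -177.6 size 44.8 194.5 yaw 0.24 z [0.085 0.09  0.093] 532
top rinse 0.42 ctr 745.9 -164.9 size 47.8 70.6 yaw -0.528 z [0.085 0.093 0.097] 111
brush 70 [ 0.627 -0.259  0.151] [ 0.643 -0.242  0.211] top [ 0.6359 -0.2501  0.2053] low [ 0.6326 -0.2452  0.1644]
brush 56 [ 0.595 -0.111  0.153] [ 0.61  -0.094  0.209] top [ 0.6036 -0.1024  0.2055] low [ 0.5981 -0.0993  0.1657]
```

Emit:
move_arm --pt "41.9 -32.2 0 -1.138 6" --pt "41.9 -32.2 0 -1.138 6" --pt "41.9 -32.2 0 -1.138 6" --pt "41.9 -32.2 0 -1.138 6" --pt "41.9 -32.2 0 -1.138 6" --pt "41.9 -32.2 0 -1.138 6" --pt "41.9 -32.2 0 -1.138 6" --pt "41.9 -32.2 0 -1.138 6" --pt "41.9 -32.2 0 -1.138 6" --pt "41.9 -32.2 0 -1.138 6"

```text
time: 2.9
tcp_pos: [0.5861, 0.1838, 0.2008]
orientation: [3.141, -0.0, 1.636]
wrist_force: [-0.1, 0.2, -0.2]
grip_width: 0.0598
```

Emit:
move_arm --pt "2.0 -1.5 0 0 6" --pt "2.0 -1.5 0 0 6" --pt "2.0 -1.5 0 0 6"

```text
time: 3.2
tcp_pos: [0.6044, 0.1703, 0.2002]
orientation: [-3.14, -0.0, 1.636]
wrist_force: [-1.5, 0.4, -0.2]
grip_width: 0.0602
```

Run:
```python
from h import *
st(); im,d=snap('top','t1')
rect('top','cap',.085,.11,d); rect('top','cap',.12,.15,d)
```

```text
{'time': 3.2, 'tcp_pos': [0.6044, 0.1703, 0.2002], 'orientation': [-3.1404, -0.0003, 1.6358], 'wrist_force': [-1.5481, 0.3694, -0.1661], 'grip_width': 0.0602, 'qpos': [0.1524, 0.5361, 1.2149, 0.0004, 1.3917, 0.0873]}
top cap 0.92 ctr 611.4 120.1 size 56.1 112.6 yaw 0.089 z [0.092 0.096 0.099] 593
top cap 0.22 ctr 632.0 -245.3 size 4.2 14.7 yaw -0.848 z [0.085 0.094 0.108] 15
top cap 0.92 ctr 609.7 151.3 size 15.4 37.7 yaw 0.015 z [0.127 0.134 0.136] 76
top cap 0.22 ctr 632.6 -245.3 size 5.3 16.2 yaw -0.918 z [0.122 0.135 0.149] 19
```

Emit:
move_arm --pt "0.2 -0.2 -4 0 6" --pt "0.2 -0.2 -7 0 6" --pt "0.2 -0.2 -9.2 0 6" --pt "0.2 -0.2 -9.2 0 6" --pt "0.2 -0.2 -9.2 0 0.5" --pt "0.2 -0.2 -9.2 0 0.5" --pt "0.2 -0.2 -9.2 0 0.5" --pt "0.2 -0.2 -9.2 0 0.5" --pt "0.2 -0.2 -9.2 0 0.5" --squeeze 25

```text
time: 4.25
tcp_pos: [0.607, 0.1685, 0.1094]
orientation: [3.14, -0.0, 1.637]
wrist_force: [-0.2, -0.5, 0.7]
grip_width: 0.0244
```

Emit:
move_arm --pt "0 0 0 0 0.5" --pt "0 0 0 0 0.5" --pt "0 0 0 0 0.5" --pt "0 0 1.5 0 0.5" --pt "0 0 4 0 0.5" --pt "0 0 6 0 0.5"

```text
time: 4.85
tcp_pos: [0.6068, 0.1684, 0.1697]
orientation: [3.141, -0.0, 1.637]
wrist_force: [0.3, -0.4, 0.3]
grip_width: 0.005
```

Run:
```python
from h import *
st(); im,d=snap('top','t2');im,d=snap('side','s2')
rect('side','cap',.085,.3,d)
```

```text
{'time': 4.85, 'tcp_pos': [0.6068, 0.1684, 0.1697], 'orientation': [3.1414, -0.0, 1.6367], 'wrist_force': [0.2714, -0.4376, 0.2607], 'grip_width': 0.005, 'qpos': [0.1491, 0.559, 1.2599, -0.0, 1.3225, 0.0832]}
side cap 0.59 ctr 603.3 170.3 size 59.6 207.9 yaw 0.083 z [0.09  0.095 0.133] 1142
```

View pics/s2.png

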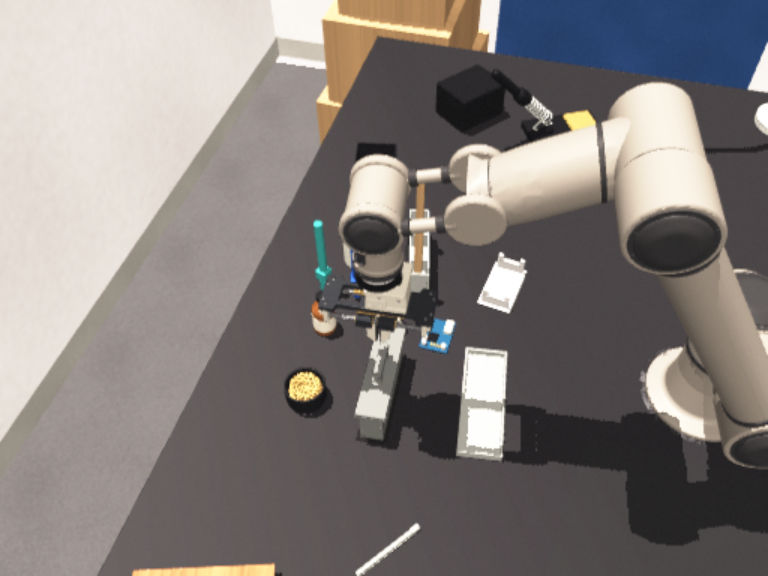

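View pics/t2.png

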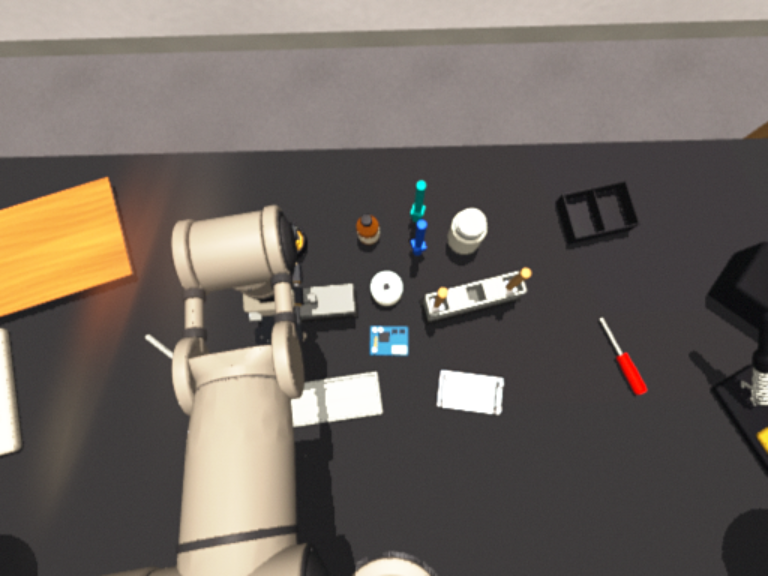

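```bash
cat >> h.py <<'E'
def proj(c,p):
    f,cx,cy,P=info(c); q=np.linalg.inv(P)@np.r_[p,1]; return np.round([q[0]/q[2]*f+cx,q[1]/q[2]*f+cy],1)
E
python3 - <<'E'
from h import *
for p in ([.607,.1685,.17],[.607,.1685,.134],[.607,.1685,.30]): print(proj('side',p)*1.5,proj('top',p)*1.5)
im,d=vision.camera('side'); im=im[180:300,200:320]
cv2.imwrite('pics/z2.png',cv2.cvtColor(cv2.resize(im,(720,720),interpolation=0),cv2.COLOR_RGB2BGR))
E
```

```text
[378.9 344.7] [292.65 295.95]
[379.2  356.25] [296.25 298.95]
[377.25 298.95] [277.05 283.05]
```

View pics/z2.png

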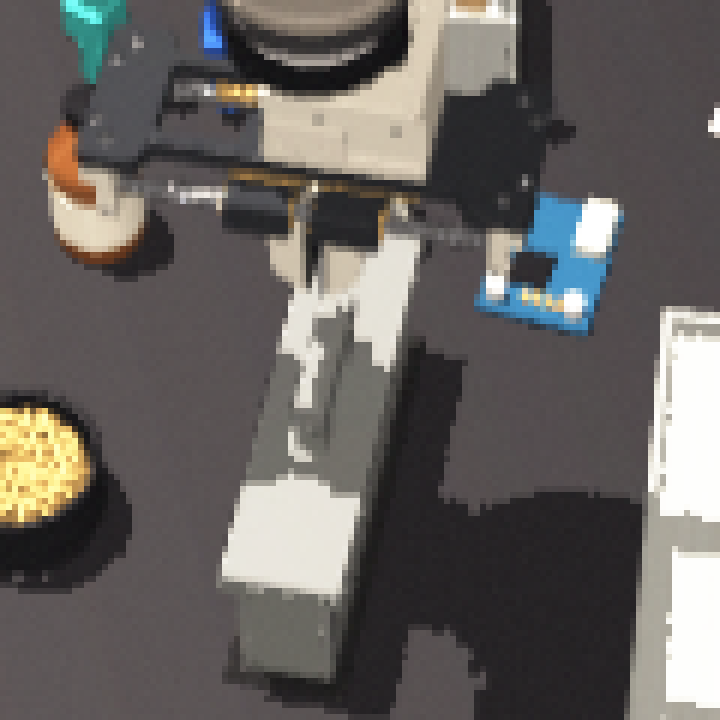

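Emit:
move_arm --pt "0 0 0 0 5" --pt "0 0 0 0 5" --pt "0 0 0 0 5" --pt "0 0 0 0 5" --pt "0 0 0 0 5" --pt "0 0 0 0 5" --pt "0 0 0 0 5" --squeeze 40

```text
time: 5.75
tcp_pos: [0.6067, 0.1684, 0.1687]
orientation: [3.141, 0.0, 1.637]
wrist_force: [-0.2, -1.0, -0.5]
grip_width: 0.0498
```

Emit:
move_arm --pt "0 0 -3 0 5" --pt "0 0 -6.3 0 5" --pt "0 0 -6.3 0 5" --pt "0 0 -6.3 0 0" --pt "0 0 -6.3 0 0" --pt "0 0 -6.3 0 0" --pt "0 0 -6.3 0 0" --pt "0 0 -6.3 0 0" --pt "0 0 -6.3 0 0"

```text
time: 6.65
tcp_pos: [0.6073, 0.1685, 0.1065]
orientation: [3.14, -0.0, 1.637]
wrist_force: [1.3, -0.3, 2.5]
grip_width: 0.014
```

Emit:
move_arm --pt "0 0 0 0 0" --pt "0 0 0 0 0" --pt "0 0 1 0 0" --pt "0 0 2 0 0"

```text
time: 7.05
tcp_pos: [0.6059, 0.1683, 0.1257]
orientation: [-3.139, 0.0, 1.637]
wrist_force: [0.4, 0.1, -1.0]
grip_width: 0.014
```

Emit:
move_arm --pt "0 0 4 0 0" --pt "-5 0 6 0 0" --pt "-10 -1 6 0.056 0" --pt "-15 -2 6 0.056 0" --pt "-19.4 -3.3 6 0.056 0" --pt "-19.4 -3.3 6 0.056 0" --pt "-19.4 -3.3 6 0.056 0"

```text
time: 7.75
tcp_pos: [0.4122, 0.1354, 0.1868]
orientation: [3.14, -0.0, 1.693]
wrist_force: [0.6, -0.7, -0.2]
grip_width: 0.0134
```

Run:
```python
from h import *
st(); im,d=snap('side','s3')
rect('side','captray',-.01,.03,d);rect('side','cap',.09,.25,d)
```

```text
{'time': 7.75, 'tcp_pos': [0.4122, 0.1354, 0.1868], 'orientation': [3.1399, -0.0001, 1.6927], 'wrist_force': [0.632, -0.7207, -0.2203], 'grip_width': 0.0134, 'qpos': [0.1403, 0.1873, 1.7796, 0.0, 1.173, 0.0183]}
side captray 0.85 ctr 411.1 136.9 size 81.3 241.2 yaw 0.143 z [-0.001  0.003  0.016] 1159
side cap 0.78 ctr 408.6 151.7 size 55.8 180.8 yaw 0.124 z [0.169 0.175 0.214] 965
```

View pics/s3.png

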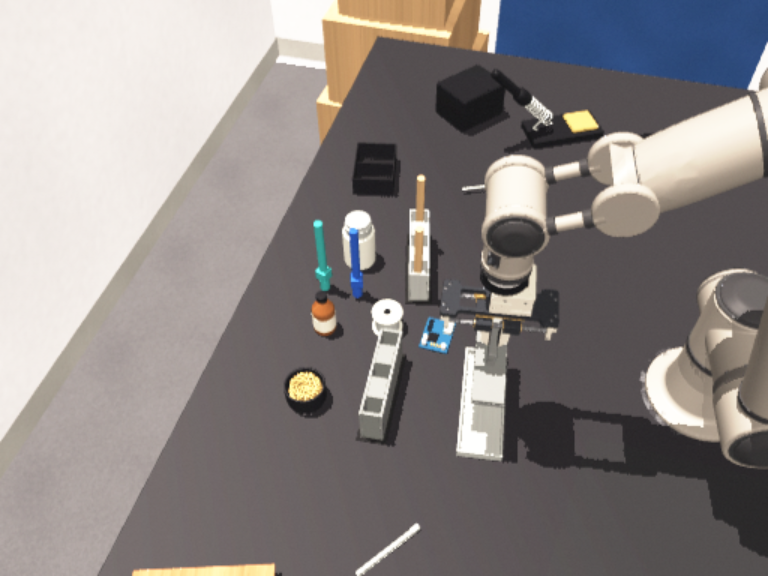

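Cap is held level at (487,365) above the tray, and the dry caddy (380,385) is open and empty. Lowering.

Emit:
move_arm --pt "0 0.1 -4 0 0" --pt "0 0.1 -8 0 0" --pt "0 0.1 -12 0 0" --pt "0 0.1 -14 0 0" --pt "0 0.1 -15 0 0" --pt "0 0.1 -15.6 0 0" --pt "0 0.1 -15.6 0 0" --pt "0 0.1 -15.6 0 4" --pt "0 0.1 -15.6 0 4" --pt "0 0.1 -15.6 0 4"

```text
time: 8.9
tcp_pos: [0.4133, 0.1365, 0.0305]
orientation: [3.14, -0.0, 1.693]
wrist_force: [-0.2, -1.2, -0.5]
grip_width: 0.0331
```

Emit:
move_arm --pt "0 0 0 0 5" --pt "0 0 0 0 5" --pt "0 0 4 0 5" --pt "0 0 8 0 5" --pt "0 0 13 0 5" --pt "0 0 18 0 5" --pt "0 0 18 0 5" --pt "0 0 18 0 5"

```text
time: 9.7
tcp_pos: [0.413, 0.1365, 0.2107]
orientation: [3.139, -0.0, 1.693]
wrist_force: [0.2, -0.7, -0.2]
grip_width: 0.0501
```

Run:
```python
from h import *
st(); im,d=snap('side','s4')
rect('side','captray',-.01,.012,d);rect('side','cap',.012,.035,d);rect('side','cap',.045,.07,d);rect('side','dry',.08,.1,d)
im,d=snap('top','t4')
rect('top','dry',.08,.1,d); rect('top','rest',.0,.06,d)
```

```text
{'time': 9.7, 'tcp_pos': [0.413, 0.1365, 0.2107], 'orientation': [3.1389, -0.0, 1.6929], 'wrist_force': [0.1804, -0.7428, -0.236], 'grip_width': 0.0501, 'qpos': [0.1426, 0.1657, 1.7364, -0.0001, 1.2368, 0.0206]}
side captray 0.97 ctr 410.8 132.1 size 88.7 251.9 yaw 0.129 z [-0.002  0.002  0.01 ] 626
side captray 0.53 ctr 530.7 -1.7 size 59.2 83.7 yaw -0.061 z [-0.001  0.003  0.01 ] 360
side cap 0.59 ctr 411.6 137.8 size 56.0 212.6 yaw 0.122 z [0.013 0.016 0.021] 1007
side cap 0.59 ctr 411.8 137.3 size 16.1 74.3 yaw 0.112 z [0.049 0.054 0.057] 126
side dry 0.98 ctr 605.0 169.6 size 45.1 199.9 yaw 0.065 z [0.083 0.088 0.092] 694
side dry 0.75 ctr 633.2 -257.8 size 23.9 34.2 yaw 0.221 z [0.081 0.089 0.097] 29
top dry 0.68 ctr 609.0 168.1 size 45.1 196.4 yaw 0.071 z [0.084 0.09  0.093] 675
top rest 0.65 ctr 426.3 -169.9 size 73.2 130.1 yaw -0.146 z [0.002 0.005 0.033] 978
```

View pics/s4.png

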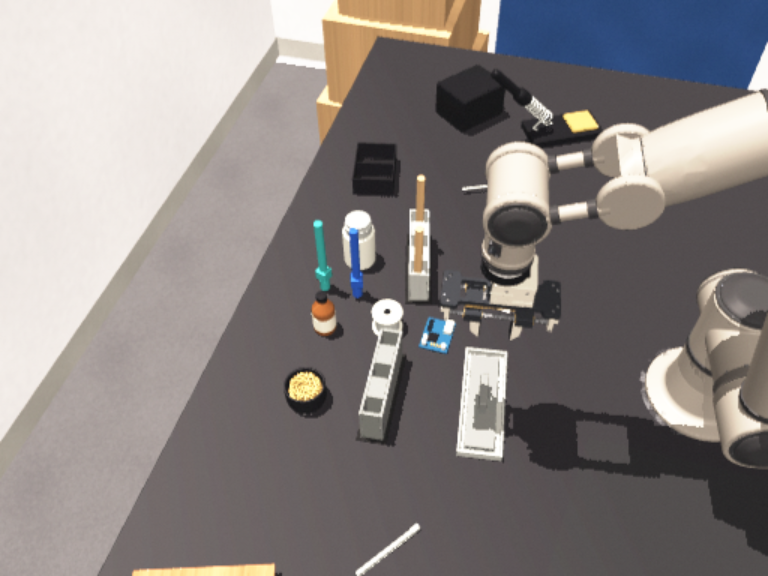

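Cap sits flat in the tray (485,400). Now to brush A at (0.6015,-0.104).

Emit:
move_arm --pt "0 0 2.9 0 6" --pt "18.85 -24.05 2.9 0.113 6" --pt "18.85 -24.05 2.9 0.113 6" --pt "18.85 -24.05 2.9 0.113 6" --pt "18.85 -24.05 2.9 0.113 6" --pt "18.85 -24.05 2.9 0.113 6" --pt "18.85 -24.05 2.9 0.113 6" --pt "18.85 -24.05 2.9 0.113 6" --pt "18.85 -24.05 2.9 0.113 6"

```text
time: 11.0
tcp_pos: [0.6012, -0.1051, 0.2371]
orientation: [-3.14, -0.001, 1.804]
wrist_force: [-0.2, 0.1, -1.3]
grip_width: 0.0604
```

Emit:
move_arm --pt "0 0 -4 0 6" --pt "0 0 -8 0 6" --pt "0 0 -8 0 6"

```text
time: 11.3
tcp_pos: [0.5971, -0.1014, 0.1538]
orientation: [-3.132, -0.006, 1.807]
wrist_force: [-0.6, -0.9, -0.4]
grip_width: 0.0604
```

Run:
```python
from h import *
st(); im,d=snap('side','s5'); im2=im[90:240,220:420]
cv2.imwrite('pics/z5.png',cv2.cvtColor(cv2.resize(im2,(800,600),interpolation=0),cv2.COLOR_RGB2BGR))
```

```text
{'time': 11.3, 'tcp_pos': [0.5971, -0.1014, 0.1538], 'orientation': [-3.132, -0.006, 1.8073], 'wrist_force': [-0.5625, -0.8963, -0.3883], 'grip_width': 0.0604, 'qpos': [-0.2949, 0.5341, 1.3487, 0.0003, 1.2701, -0.5315]}
```

View pics/z5.png

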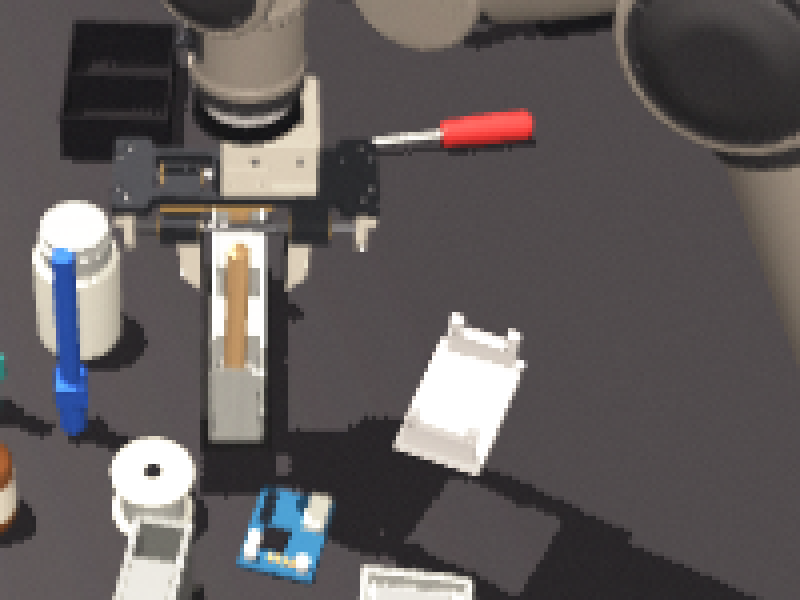

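Emit:
move_arm --pt "0 0 0 0 6" --pt "0 0 0 0 6"

```text
time: 11.55
tcp_pos: [0.6025, -0.1039, 0.1616]
orientation: [3.137, 0.002, 1.806]
wrist_force: [-0.0, 0.5, -0.1]
grip_width: 0.0599
```

Run:
```python
from h import *
st(); im,d=snap('side','s5')
for p in ([.6015,-.104,.157],[.6015,-.104,.206],[.6015,-.104,.1]):
  q=proj('side',p); print(q,(q-[220,90])*4)
X=cloud('side',d); m=(X[...,1]>-.13)&(X[...,1]<-.075)&(X[...,2]>.12)&(X[...,2]<.215)&(X[...,0]>.56)&(X[...,0]<.64)
Q=X[m]
for a in (.12,.14,.16,.18,.195): 
  s=Q[(Q[:,2]>a)&(Q[:,2]<a+.02)]; print(a,len(s),np.median(s,0).round(4), s.min(0).round(3),s.max(0).round(3))
```

```text
{'time': 11.55, 'tcp_pos': [0.6025, -0.1039, 0.1616], 'orientation': [3.1375, 0.0023, 1.8065], 'wrist_force': [-0.0354, 0.5101, -0.0731], 'grip_width': 0.0599, 'qpos': [-0.2961, 0.5281, 1.3365, 0.0001, 1.2723, -0.5318]}
[278.3 162.5] [233.2 290. ]
[278.6 151.2] [234.4 244.8]
[277.9 174.9] [231.6 339.6]
0.12 29 [ 0.5991 -0.0954  0.1303] [ 0.591 -0.104  0.121] [ 0.608 -0.091  0.14 ]
0.14 24 [ 0.5976 -0.0946  0.1522] [ 0.591 -0.099  0.144] [ 0.607 -0.09   0.16 ]
0.16 26 [ 0.5987 -0.096   0.1707] [ 0.592 -0.102  0.161] [ 0.608 -0.089  0.18 ]
0.18 58 [ 0.5977 -0.0956  0.1931] [ 0.561 -0.116  0.18 ] [ 0.638 -0.079  0.2  ]
0.195 64 [ 0.6008 -0.0962  0.2016] [ 0.562 -0.116  0.195] [ 0.639 -0.079  0.215]
```

Emit:
move_arm --pt "-0.1 0.3 -0.2 0 6" --pt "-0.1 0.3 -0.2 0 0" --pt "-0.1 0.3 -0.2 0 0" --pt "-0.1 0.3 -0.2 0 0" --pt "-0.1 0.3 -0.2 0 0" --pt "-0.1 0.3 -0.2 0 0" --pt "-0.1 0.3 -0.2 0 0" --pt "-0.1 0.3 -0.2 0 0" --pt "-0.1 0.3 -0.2 0 0" --pt "-0.1 0.3 -0.2 0 0" --squeeze 25

```text
time: 12.6
tcp_pos: [0.6002, -0.1011, 0.1567]
orientation: [3.142, -0.0, 1.806]
wrist_force: [-0.6, 0.8, 0.0]
grip_width: 0.0171
```

Emit:
move_arm --pt "0 0 3 0 0" --pt "0 0 7 0 0" --pt "0 0 11 0 0" --pt "0 0 14 0 0" --pt "0 0 14 0 0" --pt "0 0 14 0 0"

```text
time: 13.2
tcp_pos: [0.6002, -0.1011, 0.2968]
orientation: [3.141, 0.0, 1.806]
wrist_force: [0.6, 0.7, -1.6]
grip_width: 0.0174
```

Run:
```python
from h import *
st(); im,d=snap('side','s6'); im2=im[40:190,220:420]
cv2.imwrite('pics/z6.png',cv2.cvtColor(cv2.resize(im2,(800,600),interpolation=0),cv2.COLOR_RGB2BGR))
```

```text
{'time': 13.2, 'tcp_pos': [0.6002, -0.1011, 0.2968], 'orientation': [3.1409, 0.0003, 1.8058], 'wrist_force': [0.5977, 0.6576, -1.623], 'grip_width': 0.0174, 'qpos': [-0.2927, 0.456, 1.0884, 0.0, 1.5964, -0.5277]}
```

View pics/z6.png

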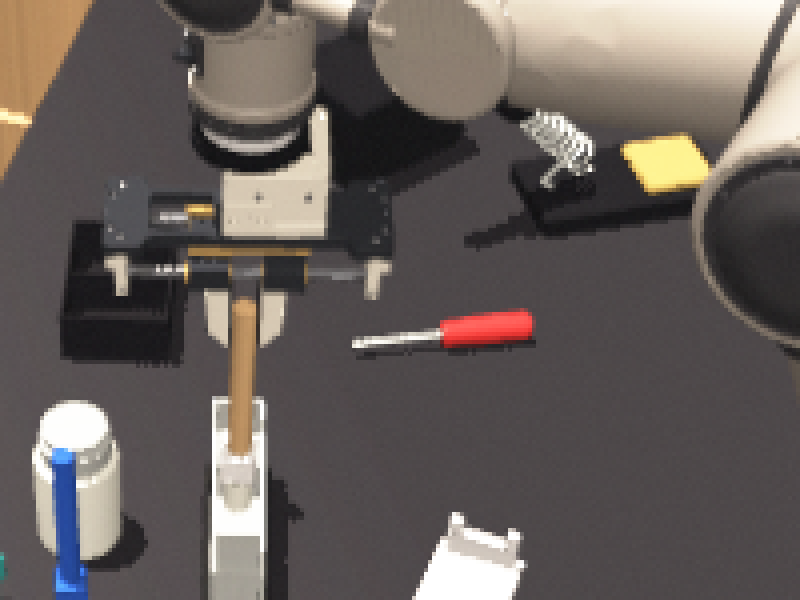

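Brush is held and hanging clear of the rim. Moving to the rest, just outside its -y plate.

Emit:
move_arm --pt "-18.7 -14.3 0 -0.375 0" --pt "-18.7 -14.3 0 -0.375 0" --pt "-18.7 -14.3 0 -0.375 0" --pt "-18.7 -14.3 0 -0.375 0" --pt "-18.7 -14.3 0 -0.375 0" --pt "-18.7 -14.3 0 -0.375 0" --pt "-18.7 -14.3 -5 -0.375 0" --pt "-18.7 -14.3 -10 -0.375 0" --pt "-18.7 -14.3 -13.7 -0.375 0" --pt "-18.7 -14.3 -13.7 -0.375 0"

```text
time: 14.25
tcp_pos: [0.4104, -0.2412, 0.1545]
orientation: [-3.131, -0.006, 1.431]
wrist_force: [-0.1, 0.7, -0.0]
grip_width: 0.0174
```

```bash
cat >> h.py <<'E'
def zoom(c,n,r0,c0,h=150,w=200):
    im,d=vision.camera(c); cv2.imwrite(f'pics/{n}.png',cv2.cvtColor(cv2.resize(im[r0:r0+h,c0:c0+w],(800,600),interpolation=0),cv2.COLOR_RGB2BGR)); return d
E
python3 - <<'E'
from h import *
st(); zoom('side','z7',80,250); d=zoom('top','t7',150,220)
E
```

```text
{'time': 14.25, 'tcp_pos': [0.4104, -0.2412, 0.1545], 'orientation': [-3.1315, -0.0064, 1.431], 'wrist_force': [-0.1366, 0.742, -0.0093], 'grip_width': 0.0174, 'qpos': [-0.6926, 0.3058, 1.7152, 0.0001, 1.1325, -0.553]}
```

View pics/z7.png

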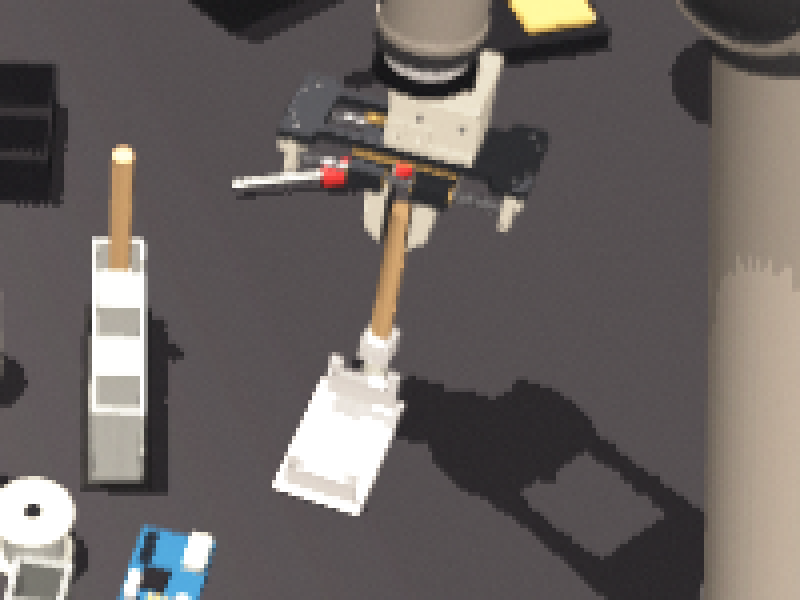

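View pics/t7.png

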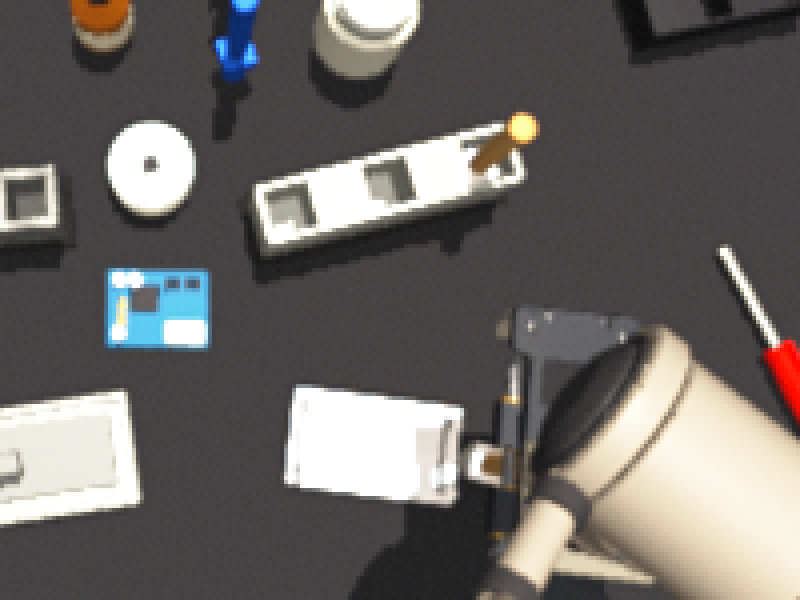

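Run:
```python
from h import *
st()
C=np.array([.4235,-.1705]);a=-.14
ex=np.array([math.cos(a),math.sin(a)]);ey=np.array([-math.sin(a),math.cos(a)])
for c in('top','side'):
    im,d=vision.camera(c); X=cloud(c,d)
    R=np.stack([(X[...,:2]-C)@ex,(X[...,:2]-C)@ey,X[...,2]],-1)
    def sel(lo,hi,z0,z1): 
        m=(R[...,1]>lo)&(R[...,1]<hi)&(R[...,2]>z0)&(R[...,2]<z1)&(abs(R[...,0])<.06)&(d>0); return R[m]
    for nm,q in(('plateA',sel(-.065,-.045,.036,.05)),('plateB',sel(.045,.065,.036,.05)),('base',sel(-.07,.07,.002,.01)),('ferr',sel(-.11,-.062,.045,.07)),('shaft',sel(-.12,-.05,.08,.13))):
        if len(q): 
            x=np.sort(q[:,0]); g=np.diff(x); 
            print(c,nm,len(q),q.min(0).round(4),q.max(0).round(4),'med',np.median(q,0).round(4),'gap',(x[g.argmax()].round(4),x[g.argmax()+1].round(4)) if len(x)>1 else '')
```

```text
{'time': 14.35, 'tcp_pos': [0.4134, -0.2436, 0.1597], 'orientation': [-3.1402, -0.0012, 1.4312], 'wrist_force': [0.5098, -1.6436, -0.9012], 'grip_width': 0.0173, 'qpos': [-0.6926, 0.3008, 1.7065, 0.0003, 1.1361, -0.5532]}
top plateA 23 [-0.0264 -0.0648  0.0361] [ 0.0304 -0.049   0.0494] med [-0.0171 -0.0535  0.0439] gap (np.float64(-0.0171), np.float64(-0.0013))
top plateB 21 [-0.0256  0.0531  0.0383] [0.0319 0.0603 0.0469] med [0.0227 0.0567 0.0427] gap (np.float64(-0.0161), np.float64(0.0227))
top base 896 [-0.0593 -0.0697  0.002 ] [0.06   0.0698 0.01  ] med [0.002  0.0017 0.0047] gap (np.float64(0.0502), np.float64(0.0531))
top ferr 19 [-0.0097 -0.0828  0.0451] [ 0.014 -0.062  0.07 ] med [ 0.0053 -0.0641  0.0659] gap (np.float64(-0.007), np.float64(-0.0041))
top shaft 23 [-0.0064 -0.0744  0.086 ] [ 0.0105 -0.0676  0.1256] med [ 0.0036 -0.0692  0.1063] gap (np.float64(0.0074), np.float64(0.0096))
side plateA 22 [-0.0325 -0.0647  0.037 ] [ 0.0273 -0.0473  0.0483] med [-0.0067 -0.0531  0.04  ] gap (np.float64(-0.0027), np.float64(0.0164))
side plateB 19 [-0.0304  0.0521  0.0361] [0.0276 0.0633 0.0481] med [-0.0202  0.0585  0.039 ] gap (np.float64(-0.0202), np.float64(0.019))
side base 366 [-0.0581 -0.0697  0.002 ] [0.0556 0.0692 0.0099] med [-0.0072 -0.0066  0.0044] gap (np.float64(0.0448), np.float64(0.0534))
side ferr 43 [-0.0157 -0.0842  0.0453] [ 0.0111 -0.0621  0.0698] med [-0.0034 -0.0666  0.0606] gap (np.float64(-0.0085), np.float64(-0.0064))
side shaft 58 [-0.0114 -0.0841  0.0816] [ 0.0061 -0.063   0.1275] med [-0.0038 -0.0698  0.106 ] gap (np.float64(0.0027), np.float64(0.0041))
```

Emit:
move_arm --pt "0.05 0.4 0 0 0" --pt "0.33 2.33 0 0 0" --pt "0.6 4.26 -0.2 0 0" --pt "0.86 6.14 -0.7 0 0" --pt "1.1 7.9 -1.45 0 0" --pt "1.1 7.9 -1.45 0 0" --squeeze 6

```text
time: 15.05
tcp_pos: [0.4244, -0.1634, 0.1459]
orientation: [3.141, -0.0, 1.433]
wrist_force: [0.4, -0.4, -0.0]
grip_width: 0.0175
```

Run:
```python
from h import *
st(); zoom('side','z8',80,250)
```

```text
{'time': 15.05, 'tcp_pos': [0.4244, -0.1634, 0.1459], 'orientation': [3.1408, -0.0001, 1.433], 'wrist_force': [0.3592, -0.4209, -0.0411], 'grip_width': 0.0175, 'qpos': [-0.5366, 0.2714, 1.7925, 0.0004, 1.0771, -0.399]}
```

View pics/z8.png

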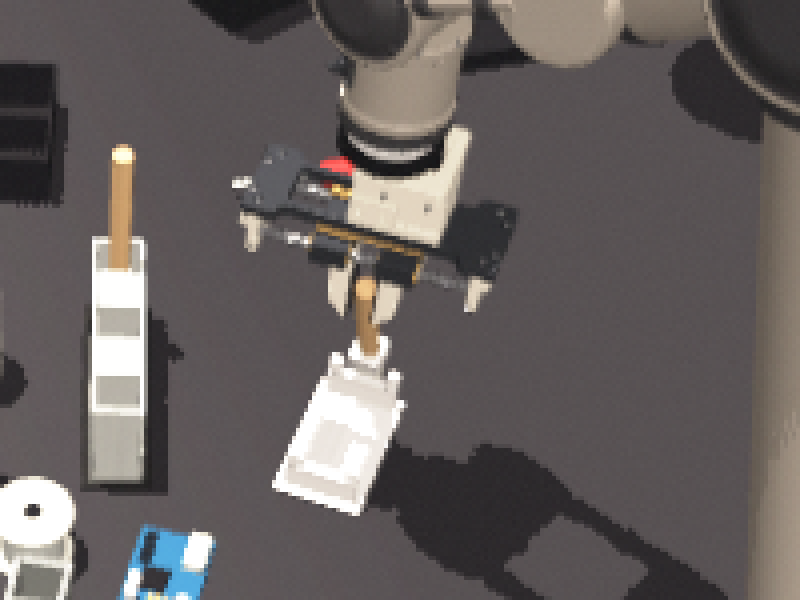

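Emit:
move_arm --pt "0.24 1.7 -0.95 0 0" --pt "0.45 3.2 -2.15 0 0" --pt "0.65 4.6 -3.5 0 0" --pt "0.8 5.8 -5.05 0 0" --pt "0.95 6.8 -6.7 0 0" --pt "1.05 7.5 -8.55 0 0" --pt "1.13 8.0 -10.4 0 0" --pt "1.17 8.3 -12.2 0 0" --pt "1.17 8.3 -12.2 0 0"

```text
time: 16.0
tcp_pos: [0.4356, -0.0823, 0.0224]
orientation: [-3.14, -0.0, 1.431]
wrist_force: [0.3, 0.4, 1.0]
grip_width: 0.0177
```

Run:
```python
from h import *
st(); zoom('side','z9',80,250)
```

```text
{'time': 16.0, 'tcp_pos': [0.4356, -0.0823, 0.0224], 'orientation': [-3.1397, -0.0003, 1.4308], 'wrist_force': [0.2643, 0.3782, 1.0013], 'grip_width': 0.0177, 'qpos': [-0.3599, 0.4452, 1.9638, -0.0002, 0.7346, -0.2198]}
```

View pics/z9.png

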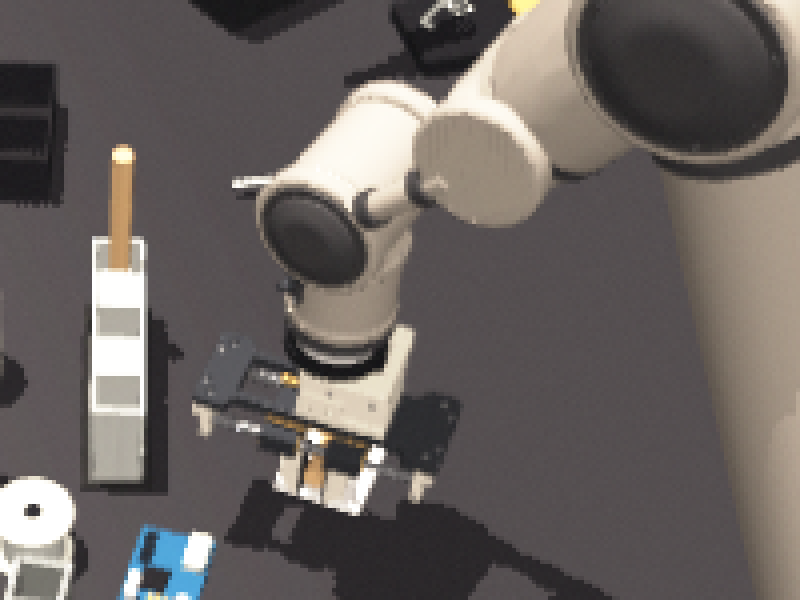

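Emit:
move_arm --pt "0 0 -0.2 0 4" --pt "0 0 -0.2 0 4" --pt "0 0 -0.2 0 4" --pt "0 0 -0.2 0 5" --pt "0 0 4 0 5" --pt "0 0 8 0 5" --pt "0 4 12 0 5" --pt "0 8 14 0 5" --pt "0 8 14 0 5"

```text
time: 16.95
tcp_pos: [0.4374, 0.0012, 0.1667]
orientation: [3.135, -0.001, 1.435]
wrist_force: [-0.1, -0.4, 0.5]
grip_width: 0.0502
```

Run:
```python
from h import *
st(); zoom('side','z10',80,250); d=zoom('top','t10',150,220)
X=cloud('top',d); 
im,d2=vision.camera('side'); X2=cloud('side',d2)
C=np.array([.4235,-.1705]);a=-.14
ex=np.array([math.cos(a),math.sin(a)]);ey=np.array([-math.sin(a),math.cos(a)])
for X in(X,X2):
    R=np.stack([(X[...,:2]-C)@ex,(X[...,:2]-C)@ey,X[...,2]],-1)
    m=(abs(R[...,0])<.018)&(abs(R[...,1])<.14)&(R[...,2]>.034)&(R[...,2]<.07); Q=R[m]
    print(len(Q),Q.min(0).round(3),Q.max(0).round(3))
    for y in np.arange(-.1,.14,.02):
        q=Q[abs(Q[:,1]-y)<.01]
        if len(q): print(round(y,2),q[:,0].min().round(4),q[:,0].max().round(4),q[:,2].max().round(4))
```

```text
{'time': 16.95, 'tcp_pos': [0.4374, 0.0012, 0.1667], 'orientation': [3.1347, -0.0011, 1.4349], 'wrist_force': [-0.1246, -0.416, 0.508], 'grip_width': 0.0502, 'qpos': [-0.1739, 0.2123, 1.8084, 0.0015, 1.1141, -0.0387]}
373 [-0.018 -0.098  0.035] [0.016 0.061 0.062]
-0.1 -0.0064 0.0138 0.0576
-0.08 -0.0078 0.0134 0.0572
-0.06 -0.0174 0.0155 0.0619
-0.04 -0.0177 0.0148 0.0601
-0.02 -0.0061 0.0116 0.0531
0.0 -0.0061 0.0116 0.052
0.02 -0.0062 0.0116 0.0531
0.04 -0.0062 0.0116 0.0526
0.06 -0.0164 0.0108 0.0507
144 [-0.011 -0.017  0.035] [0.007 0.104 0.052]
-0.02 -0.0053 0.0048 0.0503
0.0 -0.0043 0.003 0.0523
0.02 -0.0104 0.0049 0.05
0.04 -0.0109 0.007 0.0517
0.06 -0.0108 0.007 0.0505
0.08 -0.0106 0.0072 0.0499
0.1 -0.0109 0.0055 0.0475
```

View pics/t10.png

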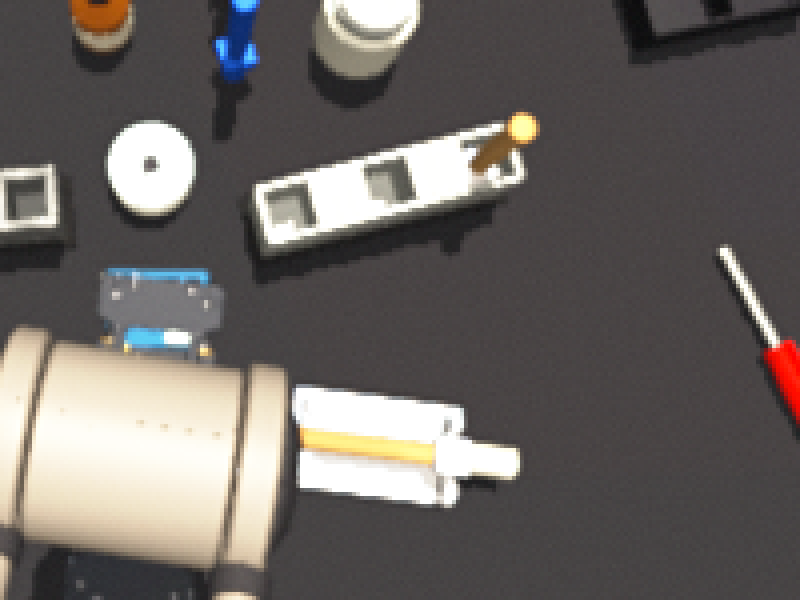

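View pics/z10.png

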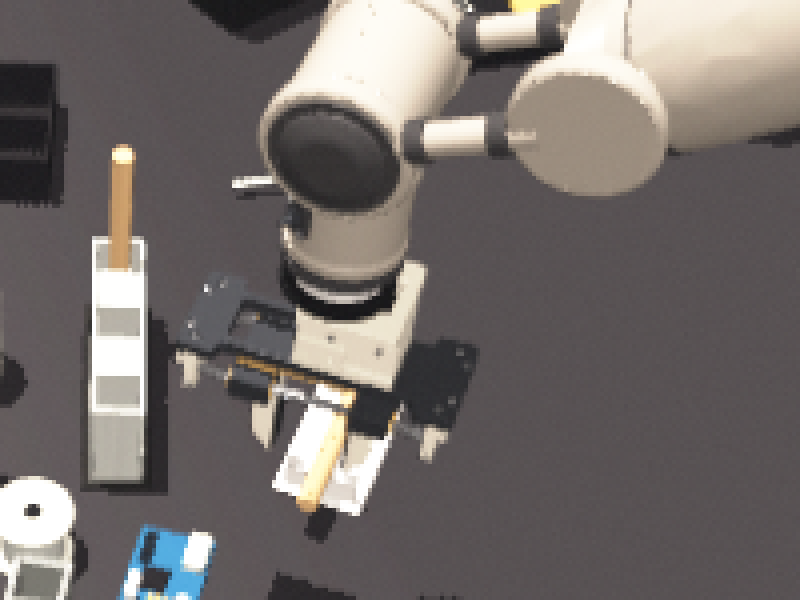

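Brush lies on the rest: ferrule at about (445,455) in the top zoom sits in the -y notch, with the tuft outside. Next I grip the tuft outside that plate and let the handle swing down.

Emit:
move_arm --pt "-2.4 -24.8 0 0 5" --pt "-2.4 -24.8 0 0 5" --pt "-2.4 -24.8 0 0 5" --pt "-2.4 -24.8 0 0 5" --pt "-2.4 -24.8 0 0 5" --pt "-2.4 -24.8 0 0 5" --pt "-2.4 -24.8 0 0 5" --pt "-2.4 -24.8 0 0 5"

```text
time: 17.9
tcp_pos: [0.4111, -0.2494, 0.1623]
orientation: [-3.14, -0.002, 1.43]
wrist_force: [0.1, -0.4, -0.1]
grip_width: 0.0499
```

Emit:
move_arm --pt "0.1 0 -5 0 5" --pt "0.1 0 -9 0 5" --pt "0.1 0 -12 0 5" --pt "0.1 0 -14 0 5" --pt "0.1 0 -14 0 0" --pt "0.1 0 -14 0 0" --pt "0.1 0 -14 0 0" --pt "0.1 0 -14 0 0" --pt "0.1 0 -14 0 0" --pt "0.1 0 -14 0 0" --squeeze 3

```text
time: 18.9
tcp_pos: [0.4134, -0.2505, 0.024]
orientation: [3.14, 0.001, 1.431]
wrist_force: [1.1, -1.0, 1.0]
grip_width: 0.0177
```

Emit:
move_arm --pt "0 0 0 0 0" --pt "0 0 0 0 0" --pt "0.02 0.15 1.8 0 0" --pt "0.05 0.3 3.6 0 0" --pt "0.1 0.8 5.4 0 0" --pt "0.2 1.5 7.2 0 0" --pt "0.4 2.6 8.8 0 0" --pt "0.55 3.8 10.4 0 0"

```text
time: 19.7
tcp_pos: [0.4181, -0.2116, 0.1277]
orientation: [-3.141, -0.0, 1.43]
wrist_force: [-0.7, -0.1, -0.7]
grip_width: 0.0002
```

Run:
```python
from h import *
st(); zoom('side','z11',80,250); d=zoom('top','t11',150,220)
```

```text
{'time': 19.7, 'tcp_pos': [0.4181, -0.2116, 0.1277], 'orientation': [-3.1409, -0.0005, 1.4303], 'wrist_force': [-0.661, -0.1366, -0.6903], 'grip_width': 0.0002, 'qpos': [-0.6323, 0.3184, 1.782, 0.0001, 1.0421, -0.4919]}
```

View pics/z11.png

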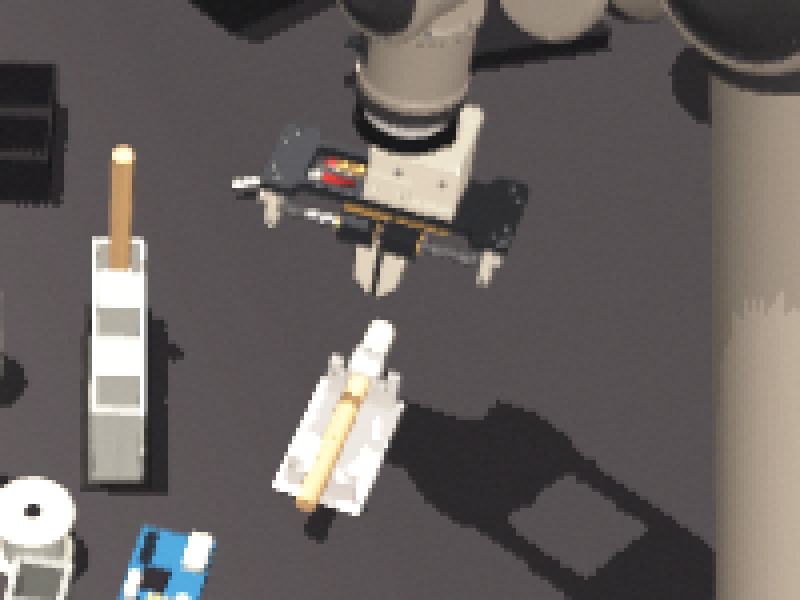

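View pics/t11.png

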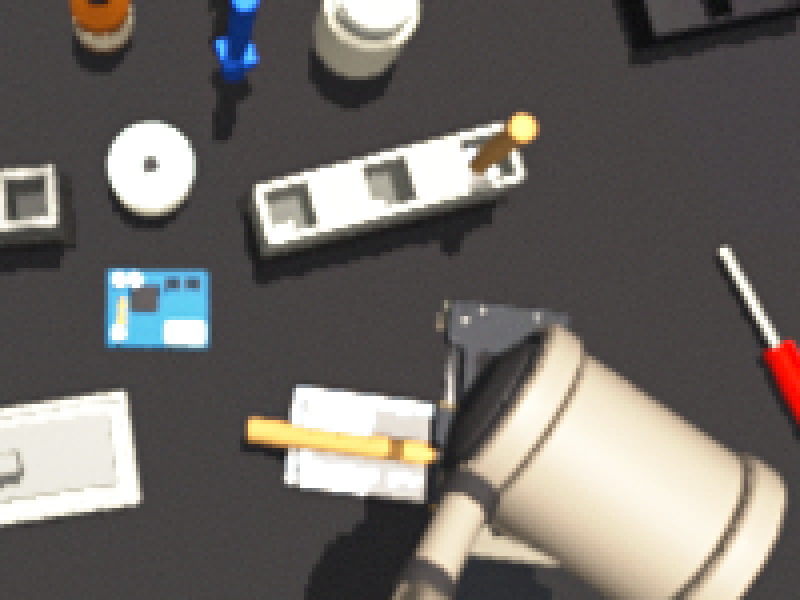

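```bash
cat >> h.py <<'E'
def lay():
    C=np.array([.4235,-.1705]);a=-.14
    ex=np.array([math.cos(a),math.sin(a)]);ey=np.array([-math.sin(a),math.cos(a)])
    for c in('top','side'):
        im,d=vision.camera(c);X=cloud(c,d)
        R=np.stack([(X[...,:2]-C)@ex,(X[...,:2]-C)@ey,X[...,2]],-1)
        m=(abs(R[...,0])<.018)&(abs(R[...,1])<.16)&(R[...,2]>.034)&(R[...,2]<.07); Q=R[m]
        print(c,len(Q),Q.min(0).round(3),Q.max(0).round(3))
        for y in np.arange(-.14,.16,.02):
            q=Q[abs(Q[:,1]-y)<.01]
            if len(q)>2: print(round(y,2),q[:,0].min().round(4),q[:,0].max().round(4),q[:,2].max().round(4))
E
python3 -c "
from h import *
lay()"
```

```text
top 279 [-0.017 -0.041  0.035] [0.012 0.1   0.054]
-0.04 -0.0053 0.0097 0.0538
-0.02 -0.0065 0.0112 0.0526
0.0 -0.0065 0.0112 0.0541
0.02 -0.0062 0.0116 0.0512
0.04 -0.0058 0.0116 0.0536
0.06 -0.0169 0.012 0.0518
0.08 -0.0054 0.0116 0.0494
0.1 -0.0036 0.0124 0.0507
side 305 [-0.016 -0.1    0.034] [0.018 0.102 0.061]
-0.1 -0.0118 0.0054 0.0545
-0.08 -0.0149 0.0066 0.0585
-0.06 -0.0165 0.0177 0.0606
-0.04 -0.0161 0.0086 0.0596
-0.02 -0.0114 0.005 0.0534
0.0 -0.0113 0.0067 0.0531
0.02 -0.0111 0.0042 0.0502
0.04 -0.0111 0.0067 0.0507
0.06 -0.0106 0.01 0.0495
0.08 -0.0104 0.0073 0.0482
0.1 -0.0092 0.0059 0.0471
```

Emit:
move_arm --pt "-0.5 -3.8 0 0 5" --pt "-0.5 -3.8 0 0 5" --pt "-0.5 -3.8 0 0 5" --pt "-0.5 -3.8 0 0 5" --pt "-0.5 -3.8 0 0 5" --pt "-0.5 -3.8 -5 0 5" --pt "-0.5 -3.8 -9 0 5" --pt "-0.5 -3.8 -10.3 0 5" --pt "-0.5 -3.8 -10.3 0 5" --squeeze 12

```text
time: 20.8
tcp_pos: [0.4122, -0.2484, 0.0222]
orientation: [-3.137, -0.003, 1.431]
wrist_force: [0.5, 0.0, 0.1]
grip_width: 0.0498
```

Emit:
move_arm --pt "0 0 0 0 0" --pt "0 0 0 0 0" --pt "0 0 0 0 0" --pt "0 0 0 0 0" --pt "0 0 0 0 0" --pt "0 0 0 0 0" --pt "0 0 0 0 0" --pt "0 0 0 0 0"

```text
time: 21.6
tcp_pos: [0.4136, -0.2504, 0.0245]
orientation: [3.141, 0.001, 1.431]
wrist_force: [-0.8, -1.4, 2.2]
grip_width: 0.0152
```

Emit:
move_arm --pt "0 0 0 0 0" --pt "0 0 0 0 0"

```text
time: 21.8
tcp_pos: [0.4136, -0.2503, 0.0244]
orientation: [3.141, 0.0, 1.431]
wrist_force: [0.2, -2.0, 3.4]
grip_width: 0.0152
```

Run:
```python
from h import *
im,d=vision.camera('side'); im=im[120:195,300:400]
cv2.imwrite('pics/z12.png',cv2.cvtColor(cv2.resize(im,(800,600),interpolation=2),cv2.COLOR_RGB2BGR))
```

```text
(no output)
```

View pics/z12.png

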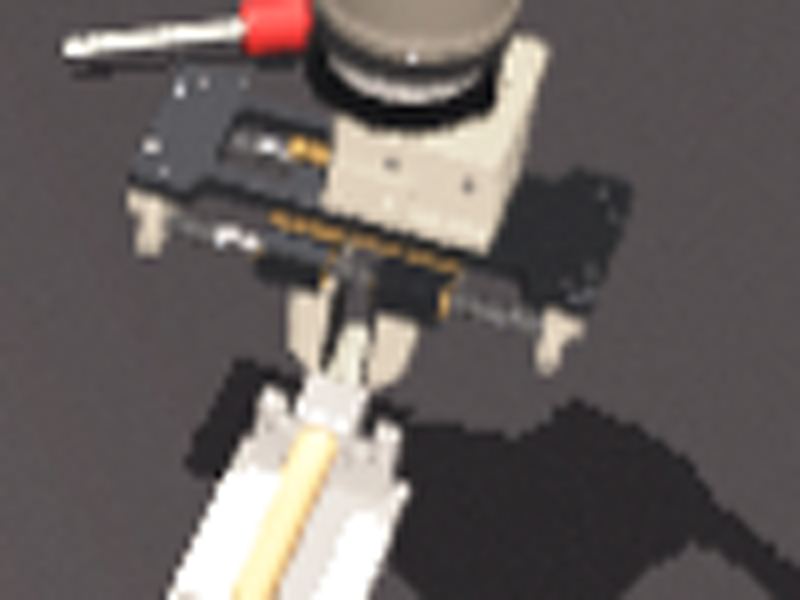

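Emit:
move_arm --pt "0 0 0.5 0 0" --pt "0 0 1.0 0 0" --pt "0 0 1.5 0 0" --pt "0 0 2.0 0 0" --pt "0 0 2.0 0 0"

```text
time: 22.35
tcp_pos: [0.4138, -0.2503, 0.045]
orientation: [3.14, 0.001, 1.431]
wrist_force: [0.0, -0.5, 0.1]
grip_width: 0.0006
```

Run:
```python
from h import *
st();im,d=vision.camera('side'); im=im[120:195,300:400]
cv2.imwrite('pics/z13.png',cv2.cvtColor(cv2.resize(im,(800,600),interpolation=2),cv2.COLOR_RGB2BGR))
lay()
```

```text
{'time': 22.35, 'tcp_pos': [0.4138, -0.2503, 0.045], 'orientation': [3.1404, 0.0007, 1.4309], 'wrist_force': [0.0327, -0.5387, 0.0817], 'grip_width': 0.0006, 'qpos': [-0.7027, 0.46, 1.8392, 0.0001, 0.841, -0.5629]}
top 355 [-0.018 -0.065  0.036] [0.016 0.102 0.06 ]
-0.06 -0.0178 0.0155 0.0594
-0.04 -0.01 0.0148 0.0602
-0.02 -0.0057 0.0119 0.0577
0.0 -0.0054 0.0119 0.0534
0.02 -0.0054 0.0123 0.0515
0.04 -0.0051 0.0127 0.0528
0.06 -0.0164 0.0131 0.0496
0.08 -0.0043 0.0131 0.0503
0.1 -0.0036 0.0123 0.0504
side 289 [-0.016 -0.092  0.035] [0.018 0.104 0.066]
-0.08 -0.0144 0.0068 0.0572
-0.06 -0.0156 0.0179 0.0662
-0.04 -0.0159 0.0098 0.0595
-0.02 -0.0104 0.0065 0.0533
0.0 -0.0106 0.0057 0.0514
0.02 -0.0104 0.0062 0.0513
0.04 -0.0096 0.0061 0.0499
0.06 -0.0094 0.0077 0.0507
0.08 -0.0088 0.0077 0.0496
0.1 -0.0091 0.0073 0.047
```

View pics/z13.png

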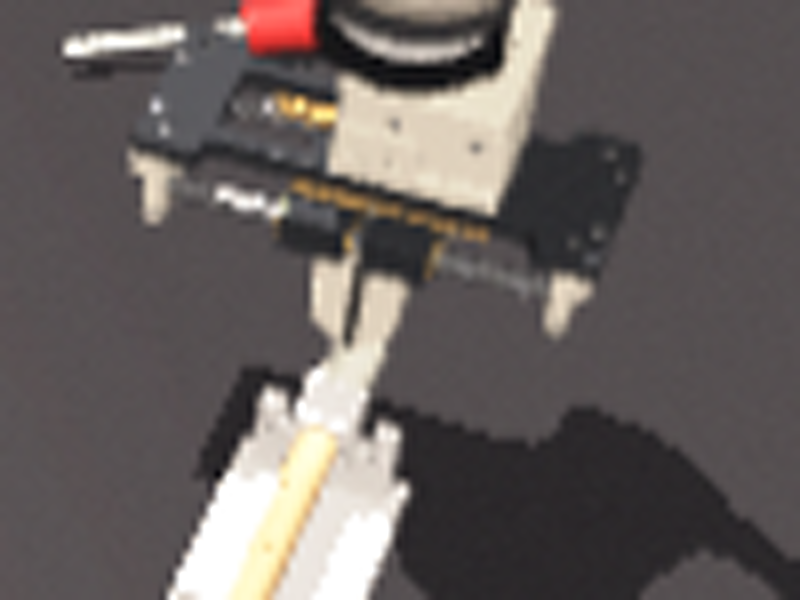

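Run:
```python
from h import *
for c in('side','top'):
    im,d=vision.camera(c);X=cloud(c,d)
    m=(abs(X[...,0]-.413)<.03)&(abs(X[...,1]+.25)<.02)&(X[...,2]>.035)&(X[...,2]<.12)&(d>0)
    Q=X[m]; o=np.argsort(Q[:,2]); V,U=np.nonzero(m)
    print(c,len(Q))
    for i in o[:40]: print(Q[i].round(4),U[i],V[i],im[V[i],U[i]])
print(proj('side',[.4138,-.2503,.045]))
```

```text
side 133
[ 0.4373 -0.2304  0.0402] 334 169 [224 213 205]
[ 0.3977 -0.2574  0.0427] 347 165 [167 160 147]
[ 0.3984 -0.2604  0.0444] 347 164 [216 208 188]
[ 0.399  -0.2636  0.0458] 347 163 [229 220 201]
[ 0.4002 -0.2488  0.0459] 346 166 [217 209 191]
[ 0.4172 -0.2484  0.0467] 341 165 [215 206 188]
[ 0.4146 -0.2536  0.047 ] 342 164 [222 214 195]
[ 0.4197 -0.2427  0.047 ] 340 166 [248 245 237]
[ 0.3995 -0.2427  0.0476] 346 167 [168 161 147]
[ 0.406  -0.2406  0.0479] 344 167 [237 232 217]
[ 0.4041 -0.25    0.0486] 345 165 [237 232 216]
[ 0.4157 -0.2374  0.0487] 341 167 [232 227 213]
[ 0.4124 -0.2379  0.0491] 342 167 [240 235 225]
[ 0.4189 -0.2361  0.0491] 340 167 [242 237 232]
[ 0.4113 -0.252   0.0495] 343 164 [233 228 210]
[ 0.4178 -0.2503  0.0495] 341 164 [173 165 152]
[ 0.4053 -0.2339  0.0503] 344 168 [236 230 219]
[ 0.408  -0.252   0.0503] 344 164 [235 230 213]
[ 0.4182 -0.2303  0.0505] 340 168 [237 231 225]
[ 0.4163 -0.2401  0.0506] 341 166 [230 224 204]
[ 0.4048 -0.2525  0.0507] 345 164 [238 233 219]
[ 0.4034 -0.2431  0.051 ] 345 166 [234 228 211]
[ 0.4027 -0.2385  0.051 ] 345 167 [
[... 337 characters left out ...]
20 212 197]
[ 0.4252 -0.2307  0.053 ] 338 167 [229 219 212]
[ 0.4105 -0.243   0.0541] 343 165 [237 232 216]
[ 0.4119 -0.2521  0.0541] 343 163 [157 151 136]
[ 0.4008 -0.245   0.0547] 346 165 [230 223 205]
[ 0.4137 -0.2406  0.0557] 342 165 [229 223 202]
[ 0.4097 -0.2366  0.056 ] 343 166 [238 233 217]
[ 0.4018 -0.2384  0.0707] 346 163 [232 225 205]
[ 0.4121 -0.2404  0.0708] 343 162 [77 72 66]
[ 0.4082 -0.2346  0.073 ] 344 163 [199 187 170]
[ 0.4153 -0.2372  0.0733] 342 162 [202 190 171]
top 4
[ 0.4165 -0.2346  0.0545] 337 264 [205 193 171]
[ 0.4166 -0.2315  0.055 ] 336 264 [225 213 203]
[ 0.4196 -0.2313  0.0567] 336 263 [151 142 133]
[ 0.4176 -0.2381  0.093 ] 341 264 [101  89  70]
[342.  165.1]
```

Emit:
move_arm --pt "0 0 3 0 0" --pt "-0.3 -2 3 0 0" --pt "-0.56 -4 3 0 0" --pt "-0.56 -4 1 0 0" --pt "-0.56 -4 -1 0 0" --pt "-0.56 -4 -1 0 0" --pt "-0.42 -3 -1 0 0" --pt "-0.28 -2 -1 0 0" --pt "-0.21 -1.5 -1 0 0" --pt "-0.15 -1.1 -1 0 0"

```text
time: 23.6
tcp_pos: [0.4124, -0.2603, 0.035]
orientation: [3.141, 0.001, 1.432]
wrist_force: [-0.5, -0.1, -0.8]
grip_width: 0.0002
```

Emit:
move_arm --pt "0 0 0 0 0" --pt "-0.15 -1 1 0 0" --pt "-0.15 -1 5 0 0" --pt "-0.15 -1 10 0 0" --pt "-0.15 -1 10 0 0"

```text
time: 24.1
tcp_pos: [0.4134, -0.2739, 0.1404]
orientation: [3.131, 0.007, 1.431]
wrist_force: [0.1, 0.6, 0.6]
grip_width: 0.0003
```

Run:
```python
from h import *
st();zoom('side','z14',80,250)
lay()
```

```text
{'time': 24.1, 'tcp_pos': [0.4134, -0.2739, 0.1404], 'orientation': [3.1313, 0.007, 1.4307], 'wrist_force': [0.14, 0.5837, 0.5814], 'grip_width': 0.0003, 'qpos': [-0.7398, 0.3419, 1.7052, 0.0, 1.0821, -0.5997]}
top 447 [-0.018 -0.098  0.037] [0.016 0.102 0.06 ]
-0.1 -0.0067 0.0115 0.0578
-0.08 -0.0086 0.013 0.0564
-0.06 -0.0178 0.0155 0.0598
-0.04 -0.01 0.0148 0.0604
-0.02 -0.0058 0.0119 0.0546
0.0 -0.0054 0.0119 0.0525
0.02 -0.0054 0.0123 0.0539
0.04 -0.005 0.0123 0.0543
0.06 -0.0165 0.0131 0.0527
0.08 -0.0043 0.0131 0.0495
0.1 -0.0036 0.0123 0.0489
side 306 [-0.016 -0.097  0.034] [0.018 0.106 0.059]
-0.1 -0.0126 0.0061 0.0567
-0.08 -0.0138 0.0062 0.0588
-0.06 -0.0156 0.0178 0.0591
-0.04 -0.0158 0.01 0.0592
-0.02 -0.0108 0.0055 0.0541
0.0 -0.0108 0.0055 0.0552
0.02 -0.0105 0.0072 0.0517
0.04 -0.0114 0.0074 0.0522
0.06 -0.0101 0.0084 0.0485
0.08 -0.0088 0.0064 0.0494
0.1 -0.0086 0.0086 0.0507
```

View pics/z14.png

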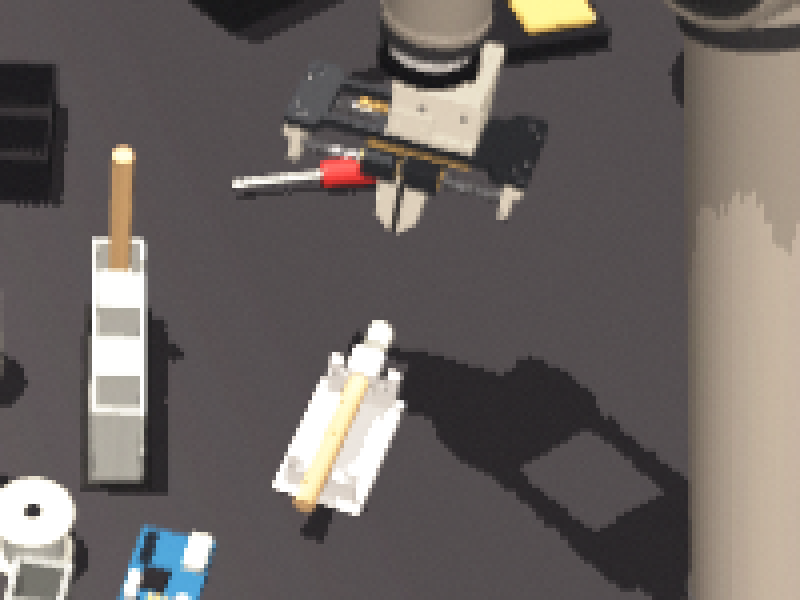

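Emit:
move_arm --pt "0 0 0 0 0" --pt "0 0 0 0 0"

```text
time: 24.45
tcp_pos: [0.4098, -0.2706, 0.1329]
orientation: [-3.139, -0.002, 1.431]
wrist_force: [0.8, -0.3, -0.2]
grip_width: 0.0005
```

Run:
```python
from h import *
st()
for c in('side','top'):
    im,d=vision.camera(c);X=cloud(c,d)
    p=readout.get_obs()['tcp_pos']
    m=(abs(X[...,0]-p[0])<.05)&(abs(X[...,1]-p[1])<.05)&(X[...,2]>.09)&(X[...,2]<.25)&(d>0)
    Q=X[m]; o=np.argsort(Q[:,2]); V,U=np.nonzero(m)
    print(c,len(Q),proj(c,p))
    for i in o[:25]: print(Q[i].round(4),U[i],V[i])
```

```text
{'time': 24.45, 'tcp_pos': [0.4098, -0.2706, 0.1329], 'orientation': [-3.1394, -0.0015, 1.4307], 'wrist_force': [0.7888, -0.3222, -0.1801], 'grip_width': 0.0005, 'qpos': [-0.7398, 0.351, 1.7148, -0.0, 1.0785, -0.5997]}
side 347 [347.4 142.4]
[ 0.406  -0.2556  0.1587] 349 140
[ 0.4066 -0.258   0.1607] 349 139
[ 0.4097 -0.2564  0.1614] 348 139
[ 0.4035 -0.258   0.1615] 350 139
[ 0.4072 -0.2611  0.1621] 349 138
[ 0.4165 -0.2584  0.1623] 346 138
[ 0.4103 -0.26    0.1624] 348 138
[ 0.3973 -0.258   0.163 ] 352 139
[ 0.4127 -0.2535  0.1634] 347 139
[ 0.4202 -0.2605  0.1639] 345 137
[ 0.4003 -0.2557  0.1644] 351 139
[ 0.4078 -0.2626  0.1649] 349 137
[ 0.4027 -0.2489  0.1656] 350 140
[ 0.417 -0.258  0.167] 346 137
[ 0.4009 -0.2569  0.1675] 351 138
[ 0.4208 -0.2609  0.1677] 345 136
[ 0.4108 -0.2581  0.1684] 348 137
[ 0.404  -0.2543  0.1691] 350 138
[ 0.3917 -0.257   0.1696] 354 138
[ 0.4152 -0.2651  0.1696] 347 135
[ 0.4015 -0.2579  0.1708] 351 137
[ 0.4175 -0.2576  0.1716] 346 136
[ 0.4138 -0.2537  0.1716] 347 137
[ 0.3898 -0.2643  0.1721] 355 136
[ 0.3984 -0.2572  0.1721] 352 137
top 224 [35
[... 160 characters left out ...]
366  0.2319] 352 256
[ 0.4025 -0.2314  0.233 ] 351 272
[ 0.3882 -0.228   0.2332] 350 278
[ 0.4364 -0.2357  0.2341] 352 258
[ 0.4388 -0.2359  0.2341] 352 257
[ 0.4437 -0.2361  0.2342] 352 255
[ 0.4074 -0.2313  0.2344] 351 270
[ 0.4099 -0.2312  0.2355] 351 269
[ 0.434  -0.2351  0.2357] 352 259
[ 0.4291 -0.2348  0.2358] 352 261
[ 0.4267 -0.2346  0.2359] 352 262
[ 0.4484 -0.2434  0.2359] 355 253
[ 0.4051 -0.2308  0.2359] 351 271
[ 0.4243 -0.2344  0.2363] 352 263
[ 0.398  -0.2302  0.2365] 351 274
[ 0.4532 -0.2509  0.2368] 358 251
[ 0.4316 -0.2347  0.2369] 352 260
[ 0.3956 -0.2299  0.2371] 351 275
[ 0.4004 -0.2302  0.2371] 351 273
[ 0.3933 -0.2296  0.2377] 351 276
[ 0.4147 -0.2383  0.2378] 354 267
```

Measured: the real finger end sits about 26 mm above the reported TCP. That explains the slips and the push that missed. I will compensate with TCP_z = tip − 0.026.

Emit:
move_arm --pt "0.3 2.1 0 0 5" --pt "0.3 2.1 0 0 5" --pt "0.3 2.1 0 0 5" --pt "0.3 2.1 0 0 5" --pt "0.3 2.1 -4 0 5" --pt "0.3 2.1 -8 0 5" --pt "0.3 2.1 -11 0 5" --pt "0.3 2.1 -12.5 0 5" --pt "0.3 2.1 -13.2 0 5" --pt "0.3 2.1 -13.2 0 5" --squeeze 6

```text
time: 25.55
tcp_pos: [0.4131, -0.2503, 0.0016]
orientation: [-3.141, -0.001, 1.43]
wrist_force: [0.5, -0.1, -0.8]
grip_width: 0.0499
```

Emit:
move_arm --pt "0 0 0 0 0" --pt "0 0 0 0 0" --pt "0 0 0 0 0" --pt "0 0 0 0 0" --pt "0 0 0 0 0" --pt "0 0 0 0 0" --pt "0 0 0 0 0" --pt "0 0 0 0 0" --pt "0 0 0 0 0"

```text
time: 26.45
tcp_pos: [0.4137, -0.2504, 0.0024]
orientation: [3.141, 0.001, 1.431]
wrist_force: [0.7, -1.1, 3.3]
grip_width: 0.0218
```

Emit:
move_arm --pt "0.02 0.15 1.8 0 0" --pt "0.05 0.3 3.6 0 0" --pt "0.1 0.8 5.4 0 0" --pt "0.2 1.5 7.2 0 0" --pt "0.4 2.6 8.8 0 0" --pt "0.55 3.8 10.4 0 0" --pt "0.55 3.8 10.4 0 0"

```text
time: 27.15
tcp_pos: [0.4195, -0.2114, 0.1075]
orientation: [3.14, 0.001, 1.432]
wrist_force: [0.2, -0.4, -1.1]
grip_width: 0.0215
```

Run:
```python
from h import *
st(); zoom('side','z15',80,250)
```

```text
{'time': 27.15, 'tcp_pos': [0.4195, -0.2114, 0.1075], 'orientation': [3.1396, 0.0007, 1.4321], 'wrist_force': [0.179, -0.3892, -1.0944], 'grip_width': 0.0215, 'qpos': [-0.6303, 0.3453, 1.808, 0.0004, 0.9862, -0.4919]}
```

View pics/z15.png

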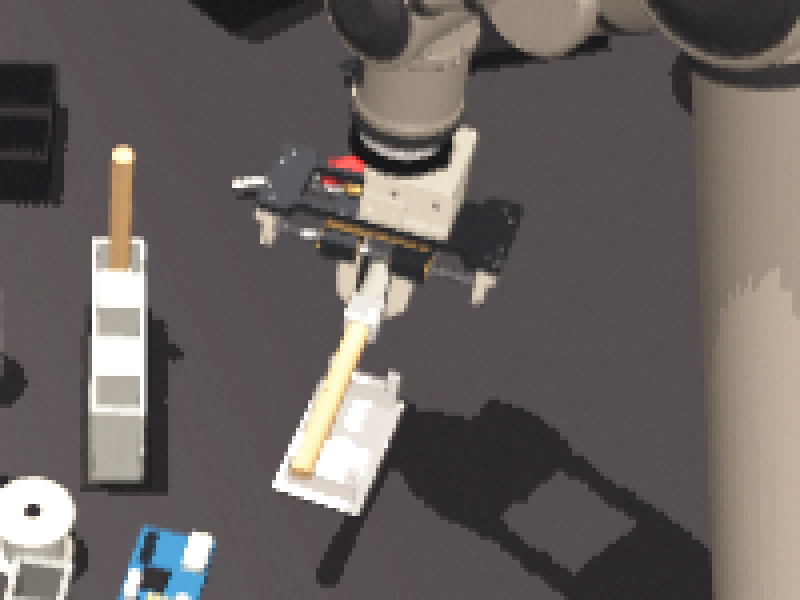

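```bash
cat >> h.py <<'E'
def wood(c,lo,hi):
    im,d=vision.camera(c); X=cloud(c,d); hsv=cv2.cvtColor(im,cv2.COLOR_RGB2HSV)
    m=(hsv[...,0]>8)&(hsv[...,0]<25)&(hsv[...,1]>80)&(d>0)&(X>lo).all(-1)&(X<hi).all(-1)
    n,l,s,_=cv2.connectedComponentsWithStats(m.astype(np.uint8))
    for i in range(1,n):
        if s[i,4]<25: continue
        Q=X[l==i]; mu=Q.mean(0); u=np.linalg.svd(Q-mu)[2][0]; u*=-np.sign(u[2]); t=(Q-mu)@u
        print(c,len(Q),'dir',u.round(3),'hi',(mu+u*np.percentile(t,1)).round(4),'lo',(mu+u*np.percentile(t,99)).round(4),'len',np.ptp(t).round(3))
E
python3 - <<'E'
from h import *
wood('side',[.35,-.35,.0],[.5,0,.3]); wood('top',[.35,-.35,.0],[.5,0,.3])
E
```

```text
side 56 dir [ 0.988 -0.148 -0.047] hi [ 0.3834 -0.1801  0.2275] lo [ 0.457  -0.1912  0.224 ] len 0.075
side 59 dir [ 0.179  0.972 -0.151] hi [ 0.4141 -0.1586  0.1406] lo [ 0.4377 -0.0303  0.1207] len 0.134
top 133 dir [ 0.031  0.378 -0.925] hi [ 0.4332 -0.1046  0.1688] lo [ 0.4389 -0.0363  0.0017] len 0.184
```

Emit:
move_arm --pt "0 0 4 0 0" --pt "0 0 8 0 0" --pt "0 0 9.5 0 0" --pt "0 0 9.5 0 0"

```text
time: 27.7
tcp_pos: [0.4197, -0.2132, 0.2023]
orientation: [3.139, 0.002, 1.43]
wrist_force: [0.3, 0.9, -0.5]
grip_width: 0.0218
```

Emit:
move_arm --pt "0 0 0 0 0" --pt "0 0 0 0 0" --pt "0 0 0 0 0" --squeeze 3

```text
time: 28.0
tcp_pos: [0.4183, -0.2117, 0.1997]
orientation: [-3.139, -0.001, 1.431]
wrist_force: [-0.3, 0.3, -0.0]
grip_width: 0.022
```

Run:
```python
from h import *
st(); zoom('side','z16',60,250)
wood('side',[.35,-.35,.0],[.5,0,.3]); wood('top',[.35,-.35,.0],[.5,0,.3])
```

```text
{'time': 28.0, 'tcp_pos': [0.4183, -0.2117, 0.1997], 'orientation': [-3.139, -0.0014, 1.4306], 'wrist_force': [-0.2736, 0.3347, -0.0053], 'grip_width': 0.022, 'qpos': [-0.6324, 0.2419, 1.6693, 0.0, 1.2334, -0.4922]}
side 68 dir [ 0.147  0.902 -0.407] hi [ 0.413  -0.1666  0.2236] lo [ 0.4331 -0.0432  0.1679] len 0.141
top 285 dir [ 0.068  0.584 -0.809] hi [ 0.4294 -0.1436  0.2464] lo [0.4465 0.0033 0.0431] len 0.257
```

View pics/z16.png

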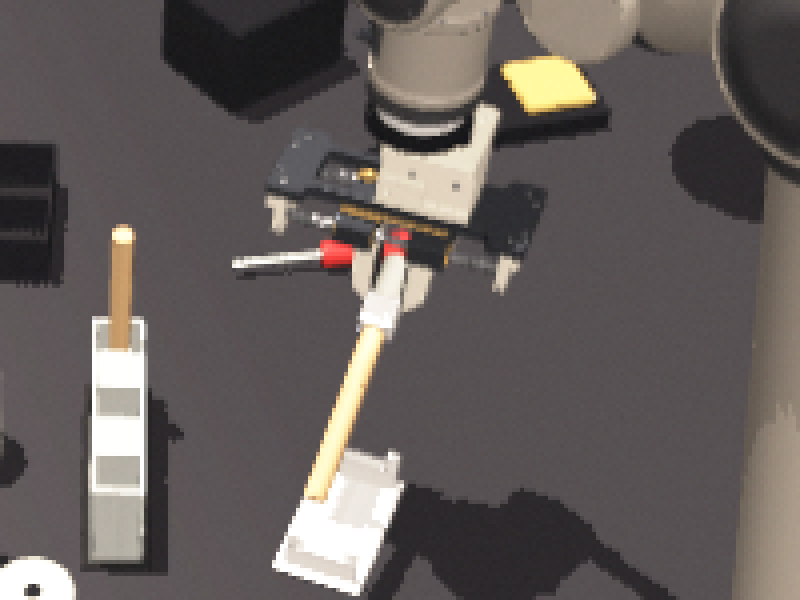

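Emit:
move_arm --pt "0 0 0 0 0" --pt "0 0 0 0 0" --pt "0 0 0 0 0" --pt "0 0 0 0 0" --pt "0 0 0 0 0" --pt "0 0 0 0 0"

```text
time: 28.75
tcp_pos: [0.4189, -0.2121, 0.2013]
orientation: [3.141, 0.0, 1.431]
wrist_force: [-0.8, -0.2, -0.0]
grip_width: 0.0221
```

Run:
```python
from h import *
st(); zoom('side','z17',60,250)
wood('side',[.35,-.35,.0],[.5,0,.3])
```

```text
{'time': 28.75, 'tcp_pos': [0.4189, -0.2121, 0.2013], 'orientation': [3.1414, 0.0001, 1.4308], 'wrist_force': [-0.7569, -0.2133, -0.0363], 'grip_width': 0.0221, 'qpos': [-0.6321, 0.2399, 1.6675, 0.0, 1.2341, -0.4921]}
side 68 dir [ 0.149  0.901 -0.406] hi [ 0.413  -0.1698  0.2254] lo [ 0.4337 -0.0448  0.169 ] len 0.14
```

View pics/z17.png

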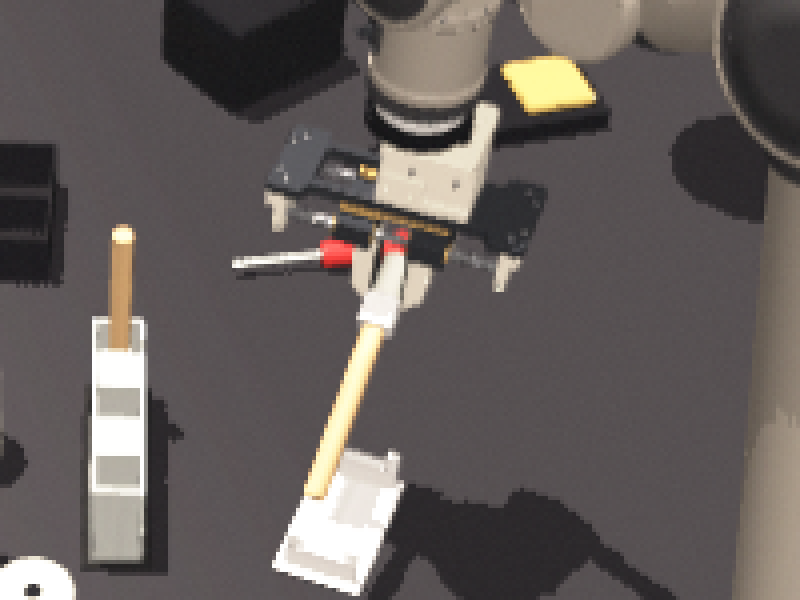

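Emit:
move_arm --pt "-0.6 -4.5 0 0 0" --pt "-1.26 -8.9 0 0 0" --pt "-1.26 -8.9 0 0 0" --pt "-1.26 -8.9 -3 0 0" --pt "-1.26 -8.9 -6 0 0" --pt "-1.26 -8.9 -9 0 0" --pt "-1.26 -8.9 -12 0 0" --pt "-1.26 -8.9 -14 0 0" --pt "-1.26 -8.9 -15 0 0" --pt "-1.26 -8.9 -15 0 0" --squeeze 4

```text
time: 29.85
tcp_pos: [0.4059, -0.3002, 0.0503]
orientation: [-3.14, -0.002, 1.431]
wrist_force: [-0.7, 0.3, -0.5]
grip_width: 0.0216
```

Run:
```python
from h import *
st(); zoom('side','z18',80,250)
wood('side',[.35,-.35,.0],[.5,0,.3])
```

```text
{'time': 29.85, 'tcp_pos': [0.4059, -0.3002, 0.0503], 'orientation': [-3.1398, -0.0016, 1.4309], 'wrist_force': [-0.6974, 0.2928, -0.4595], 'grip_width': 0.0216, 'qpos': [-0.7889, 0.4843, 1.7728, 0.0002, 0.8869, -0.6491]}
side 52 dir [ 0.981 -0.183 -0.066] hi [ 0.3699 -0.2671  0.1746] lo [ 0.4463 -0.2814  0.1694] len 0.081
side 55 dir [ 0.142  0.899 -0.414] hi [ 0.401  -0.2569  0.0748] lo [ 0.4204 -0.1342  0.0182] len 0.139
```

View pics/z18.png

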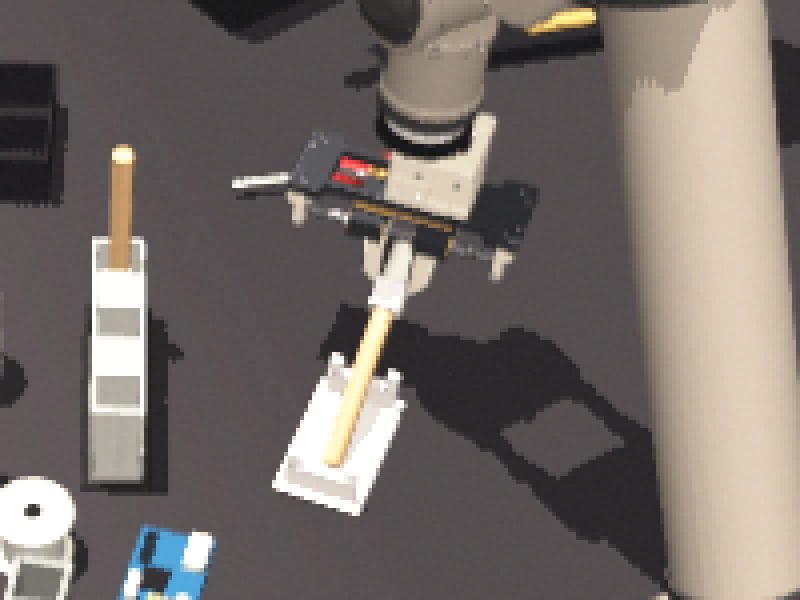

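Emit:
move_arm --pt "0.11 0.8 0 0 0" --pt "0.22 1.6 0 0 0" --pt "0.34 2.4 1.1 0 0" --pt "0.46 3.3 2.3 0 0" --pt "0.58 4.1 3.5 0 0" --pt "0.7 5.0 4.7 0 0" --pt "0.88 6.2 5.7 0 0" --pt "1.05 7.4 6.6 0 0" --pt "1.05 7.4 6.6 0 0"

```text
time: 30.85
tcp_pos: [0.4179, -0.2261, 0.1192]
orientation: [3.139, 0.002, 1.432]
wrist_force: [-0.8, -3.3, 4.8]
grip_width: 0.022
```

Run:
```python
from h import *
st(); zoom('side','z19',80,250)
wood('side',[.35,-.35,.0],[.5,0,.3])
```

```text
{'time': 30.85, 'tcp_pos': [0.4179, -0.2261, 0.1192], 'orientation': [3.1387, 0.0017, 1.4324], 'wrist_force': [-0.8341, -3.303, 4.7703], 'grip_width': 0.022, 'qpos': [-0.6574, 0.3378, 1.7802, -0.0001, 1.0202, -0.519]}
side 52 dir [ 0.991 -0.134 -0.012] hi [ 0.3809 -0.195   0.2396] lo [ 0.4567 -0.2052  0.2387] len 0.079
side 175 dir [ 0.062  0.511 -0.857] hi [ 0.4191 -0.1887  0.1271] lo [ 0.4265 -0.1276  0.0246] len 0.124
```

View pics/z19.png

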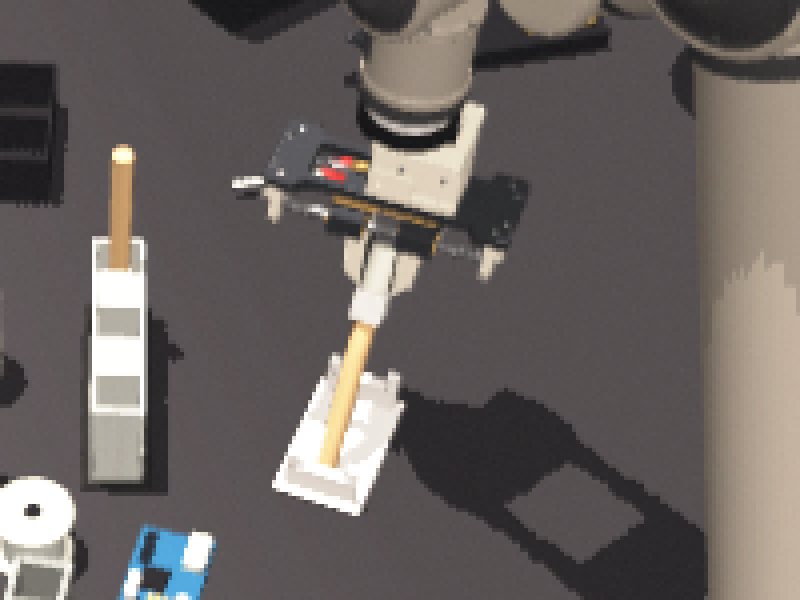

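Emit:
move_arm --pt "0.18 1.3 1.4 0 0" --pt "0.36 2.6 2.2 0 0" --pt "0.57 4.1 2.8 0 0" --pt "0.78 5.5 3.3 0 0" --pt "1.0 7.0 3.6 0 0" --pt "1.18 8.4 3.8 0 0" --pt "1.42 10.0 3.8 0 0" --pt "1.42 10.0 3.8 0 0"

```text
time: 31.75
tcp_pos: [0.431, -0.125, 0.1552]
orientation: [-3.141, -0.001, 1.433]
wrist_force: [0.8, 0.1, 0.0]
grip_width: 0.022
```

Run:
```python
from h import *
st(); zoom('side','z20',80,250)
wood('side',[.35,-.35,.0],[.5,0,.3])
```

```text
{'time': 31.75, 'tcp_pos': [0.431, -0.125, 0.1552], 'orientation': [-3.1412, -0.0007, 1.4332], 'wrist_force': [0.8163, 0.0755, 0.0356], 'grip_width': 0.022, 'qpos': [-0.4537, 0.2504, 1.7925, 0.0006, 1.0993, -0.3163]}
side 61 dir [ 0.987 -0.147 -0.071] hi [ 0.3966 -0.0941  0.277 ] lo [ 0.4706 -0.1051  0.2716] len 0.077
side 109 dir [-0.03  -0.078 -0.996] hi [ 0.4283 -0.1126  0.1457] lo [ 0.4248 -0.1218  0.0278] len 0.126
```

View pics/z20.png

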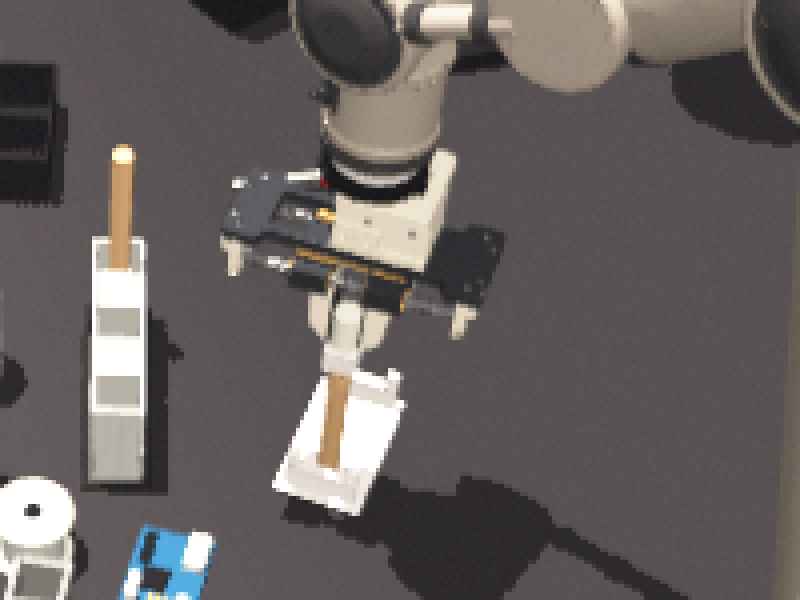

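Emit:
move_arm --pt "0 0 0 0 0" --pt "0 0 3 0 0" --pt "0 0 7 0 0" --pt "0 0 10.5 0 0" --pt "0 0 10.5 0 0" --squeeze 15

```text
time: 32.35
tcp_pos: [0.4331, -0.1287, 0.2646]
orientation: [3.133, 0.003, 1.43]
wrist_force: [-0.2, -0.5, -0.5]
grip_width: 0.0216
```

Emit:
move_arm --pt "4 4.5 0 0.1 0" --pt "7 8.5 0 0.2 0" --pt "10 12 0 0.205 0" --pt "13 16 0 0.205 0" --pt "16 20 0 0.205 0" --pt "18.1 22.5 0 0.205 0" --pt "18.1 22.5 0 0.205 0" --pt "18.1 22.5 0 0.205 0"

```text
time: 33.15
tcp_pos: [0.6118, 0.098, 0.2582]
orientation: [-3.138, 0.0, 1.637]
wrist_force: [-0.7, -0.1, -0.6]
grip_width: 0.0221
```

Run:
```python
from h import *
st(); zoom('side','z21',140,190); zoom('top','t21',110,130)
wood('side',[.5,-.05,.05],[.75,.3,.4]);wood('top',[.5,-.05,.05],[.75,.3,.4])
```

```text
{'time': 33.15, 'tcp_pos': [0.6118, 0.098, 0.2582], 'orientation': [-3.1385, 0.0003, 1.6366], 'wrist_force': [-0.6688, -0.0712, -0.5646], 'grip_width': 0.0221, 'qpos': [0.0354, 0.4926, 1.1315, -0.0004, 1.5206, -0.0304]}
side 72 dir [ 0.996  0.05  -0.078] hi [0.5701 0.1215 0.3815] lo [0.6465 0.1253 0.3755] len 0.078
side 149 dir [ 0.002 -0.072 -0.997] hi [0.6064 0.1089 0.2487] lo [0.6066 0.0997 0.1224] len 0.13
side 30 dir [-0.041  0.652 -0.757] hi [0.7471 0.0317 0.0763] lo [0.746  0.0507 0.0542] len 0.03
```

View pics/z21.png

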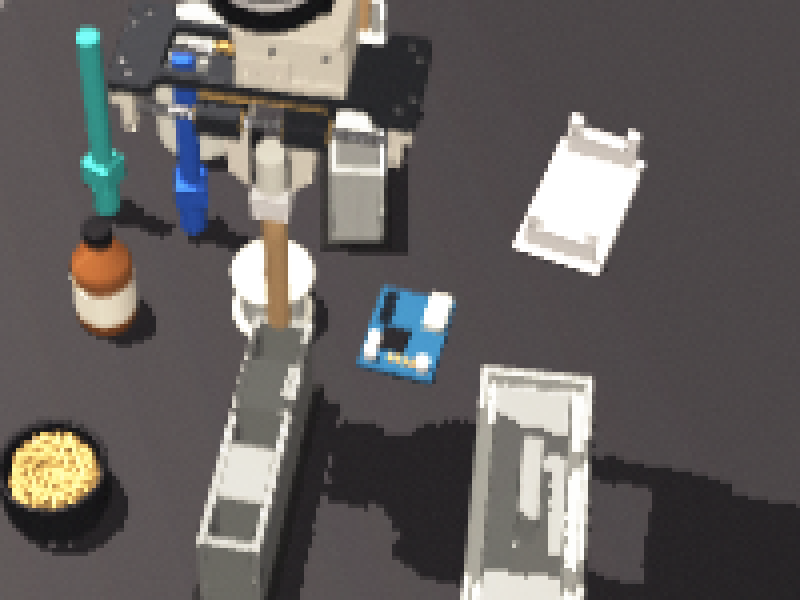

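View pics/t21.png

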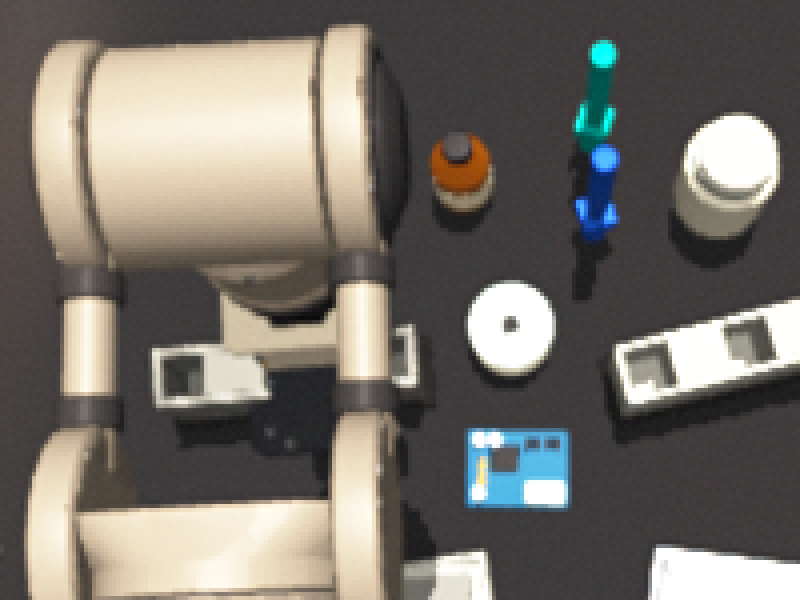

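Emit:
move_arm --pt "0.2 0.1 -1.5 0 0" --pt "0.2 0.1 -3 0 0" --pt "0.2 0.1 -4.5 0 0" --pt "0.2 0.1 -6 0 0" --pt "0.2 -0.1 -7.5 0 0" --pt "0.2 -0.2 -9 0 0" --pt "0.2 -0.3 -10 0 0" --pt "0.2 -0.3 -10 0 0"

```text
time: 34.15
tcp_pos: [0.6131, 0.094, 0.1591]
orientation: [-3.139, 0.0, 1.635]
wrist_force: [-0.5, -0.6, -0.8]
grip_width: 0.0218
```

Run:
```python
from h import *
st(); zoom('side','z22',140,190)
wood('side',[.5,-.05,.05],[.75,.3,.4])
```

```text
{'time': 34.15, 'tcp_pos': [0.6131, 0.094, 0.1591], 'orientation': [-3.1392, 0.0, 1.6346], 'wrist_force': [-0.4972, -0.6482, -0.774], 'grip_width': 0.0218, 'qpos': [0.0288, 0.5509, 1.3039, -0.0001, 1.2892, -0.035]}
side 35 dir [ 0.997  0.051 -0.062] hi [0.6062 0.12   0.2813] lo [0.6484 0.1222 0.2787] len 0.044
side 30 dir [-0.048  0.423 -0.905] hi [0.7472 0.0362 0.0777] lo [0.7458 0.0482 0.0521] len 0.029
side 77 dir [-0.    -0.113 -0.994] hi [0.6084 0.1075 0.1493] lo [0.6084 0.099  0.0754] len 0.078
```

View pics/z22.png

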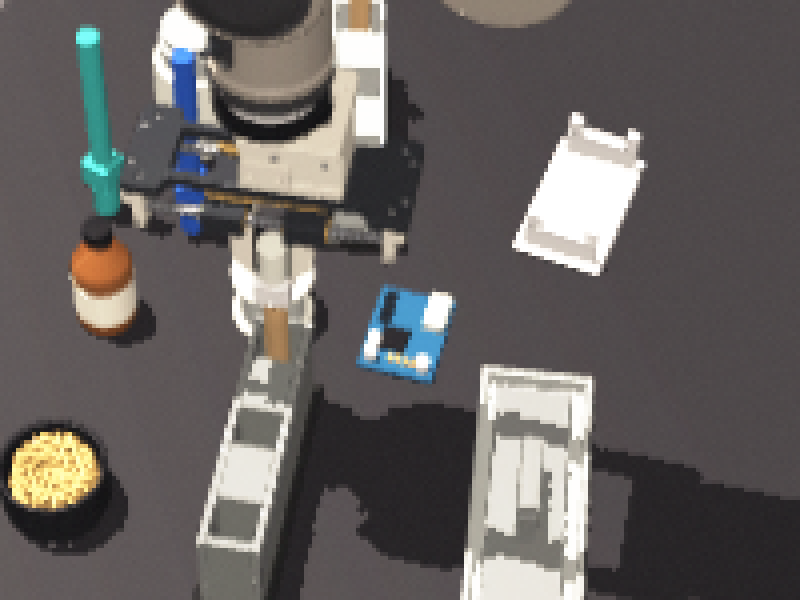

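Emit:
move_arm --pt "0 0 -0.5 0 0" --pt "0 0 -1.0 0 0" --pt "0 0 -1.0 0 0" --pt "0 0 -1.0 0 4" --pt "0 0 -1.0 0 5" --pt "0 0 -1.0 0 5" --pt "0 0 -1.0 0 5" --pt "0 0 -1.0 0 5"

```text
time: 35.05
tcp_pos: [0.6141, 0.0949, 0.1504]
orientation: [3.141, 0.0, 1.636]
wrist_force: [0.6, 0.4, 0.9]
grip_width: 0.05
```

Emit:
move_arm --pt "0 0 4 0 5" --pt "0 0 8 0 5" --pt "0 0 11 0 5" --pt "-5 -4 11 0 5" --pt "-9 -8 11 0 5" --pt "-13 -12 11 0 5"

```text
time: 35.65
tcp_pos: [0.5019, -0.0067, 0.2603]
orientation: [3.141, 0.0, 1.637]
wrist_force: [0.7, -0.4, 0.6]
grip_width: 0.0497
```

Run:
```python
from h import *
st(); zoom('side','z23',140,190); zoom('top','t23',110,130)
wood('side',[.5,-.05,.05],[.7,.3,.4]); wood('top',[.5,-.05,.05],[.7,.3,.4])
for c in ('side','top'):
  print([(np.round(r['position'],3).tolist(),round(r['conf'],2)) for r in models.spot_point(c,'brush0')])
  print([(np.round(r['position'],3).tolist(),round(r['conf'],2)) for r in models.spot_point(c,'captray')])
```

```text
{'time': 35.65, 'tcp_pos': [0.5019, -0.0067, 0.2603], 'orientation': [3.141, 0.0004, 1.637], 'wrist_force': [0.6713, -0.3604, 0.5502], 'grip_width': 0.0497, 'qpos': [-0.166, 0.2577, 1.4775, -0.0002, 1.4058, -0.2322]}
side 45 dir [ 0.997  0.021 -0.079] hi [0.5017 0.0186 0.3822] lo [0.5502 0.0196 0.3784] len 0.05
side 52 dir [ 0.012 -0.276 -0.961] hi [0.6087 0.1162 0.1396] lo [0.6096 0.0959 0.0689] len 0.091
[([0.612, 0.107, 0.208], 0.7), ([0.809, -0.074, 0.004], 0.7)]
[([0.412, 0.135, 0.001], 0.74), ([0.749, -0.171, -0.002], 0.42)]
[([0.634, -0.254, 0.004], 0.73), ([0.804, -0.073, -0.001], 0.68), ([0.733, -0.07, 0.004], 0.54), ([0.612, 0.106, 0.205], 0.52)]
[([0.416, 0.135, 0.003], 0.61), ([0.42, -0.174, 0.002], 0.57), ([0.768, 0.032, -0.002], 0.48)]
```

View pics/z23.png

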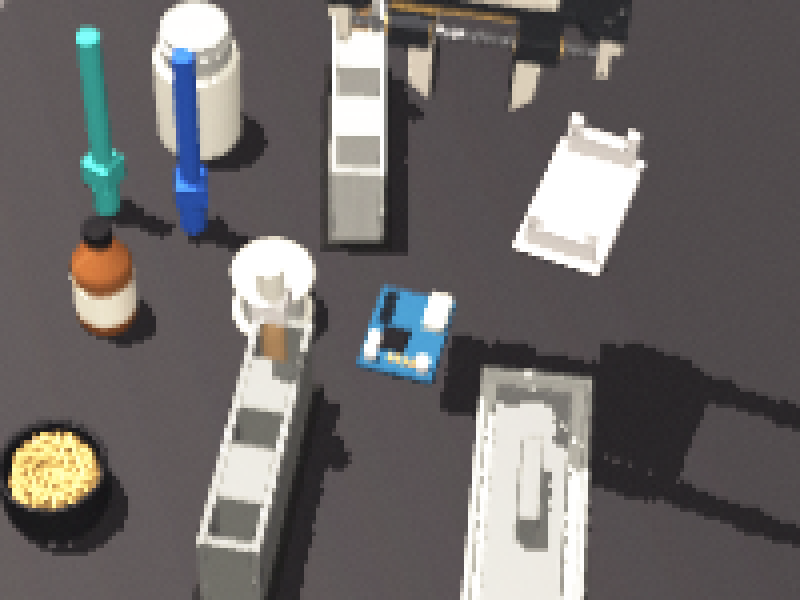

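View pics/t23.png

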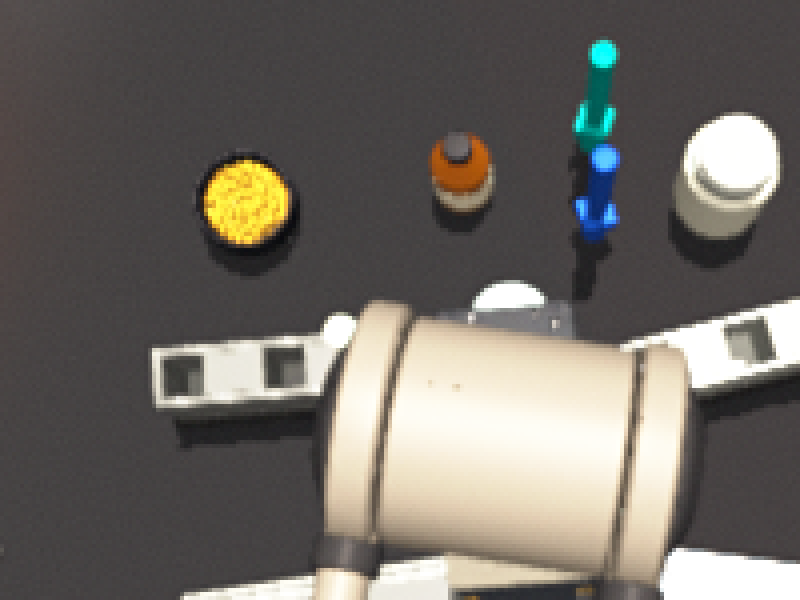

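Brush A stands bristles-up in well0, slightly leaning (tip at (0.612,0.106,0.205)), at full depth. Now brush B.

Emit:
move_arm --pt "13.1 -24.5 0 0.169 6" --pt "13.1 -24.5 0 0.169 6" --pt "13.1 -24.5 0 0.169 6" --pt "13.1 -24.5 0 0.169 6" --pt "13.1 -24.5 0 0.169 6" --pt "13.1 -24.5 0 0.169 6" --pt "13.1 -24.5 0 0.169 6" --pt "13.1 -24.5 0 0.169 6"

```text
time: 36.85
tcp_pos: [0.6348, -0.2505, 0.2587]
orientation: [-3.14, -0.002, 1.805]
wrist_force: [0.7, 0.7, -0.3]
grip_width: 0.0601
```

Run:
```python
from h import *
st(); zoom('side','z24',50,200)
wood('side',[.5,-.35,.05],[.7,-.15,.4])
```

```text
{'time': 36.85, 'tcp_pos': [0.6348, -0.2505, 0.2587], 'orientation': [-3.1404, -0.0017, 1.8052], 'wrist_force': [0.7302, 0.6907, -0.2977], 'grip_width': 0.0601, 'qpos': [-0.4883, 0.6283, 0.8983, 0.0005, 1.617, -0.7226]}
side 72 dir [-0.965 -0.258 -0.034] hi [ 0.6833 -0.2107  0.3797] lo [ 0.6081 -0.2308  0.3771] len 0.078
side 154 dir [-0.006  0.013 -1.   ] hi [ 0.6304 -0.2447  0.2068] lo [ 0.6297 -0.2431  0.0816] len 0.126
```

View pics/z24.png

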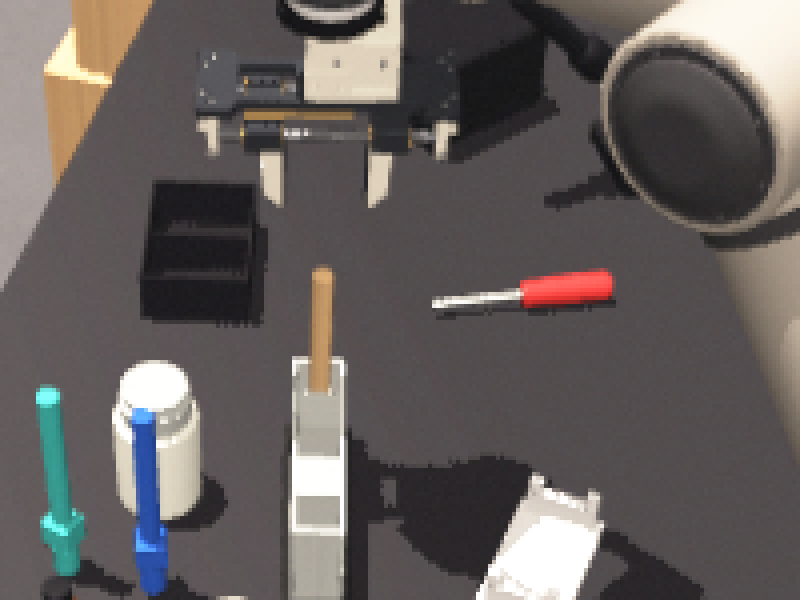

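Emit:
move_arm --pt "-0.1 0 -4 0 6" --pt "-0.1 0 -8 0 6" --pt "-0.1 0 -11 0 6" --pt "-0.1 0 -12.6 0 6" --pt "-0.1 0 -12.6 0 6" --pt "-0.1 0 -12.6 0 0" --pt "-0.1 0 -12.6 0 0" --pt "-0.1 0 -12.6 0 0" --pt "-0.1 0 -12.6 0 0" --pt "-0.1 0 -12.6 0 0" --squeeze 20

```text
time: 37.95
tcp_pos: [0.6334, -0.2511, 0.1348]
orientation: [3.141, 0.001, 1.805]
wrist_force: [-0.2, 0.3, -0.3]
grip_width: 0.0248
```

Emit:
move_arm --pt "0 0 0 0 0" --pt "0 0 0 0 0" --pt "0 0 0 0 0" --pt "0 0 4 0 0" --pt "0 0 8 0 0" --pt "0 0 12 0 0" --pt "0 0 15 0 0" --pt "0 0 15 0 0"

```text
time: 38.75
tcp_pos: [0.6347, -0.2518, 0.2898]
orientation: [3.135, 0.006, 1.805]
wrist_force: [0.5, -0.5, -1.0]
grip_width: 0.0176
```

Run:
```python
from h import *
st(); zoom('side','z25',50,200)
wood('side',[.5,-.35,.05],[.7,-.15,.4])
```

```text
{'time': 38.75, 'tcp_pos': [0.6347, -0.2518, 0.2898], 'orientation': [3.1345, 0.0062, 1.8048], 'wrist_force': [0.5102, -0.4858, -0.9506], 'grip_width': 0.0176, 'qpos': [-0.4898, 0.6169, 0.837, 0.0, 1.6783, -0.7238]}
side 221 dir [ 0.006  0.005 -1.   ] hi [ 0.6296 -0.2452  0.3596] lo [ 0.6305 -0.2445  0.2234] len 0.168
```

View pics/z25.png

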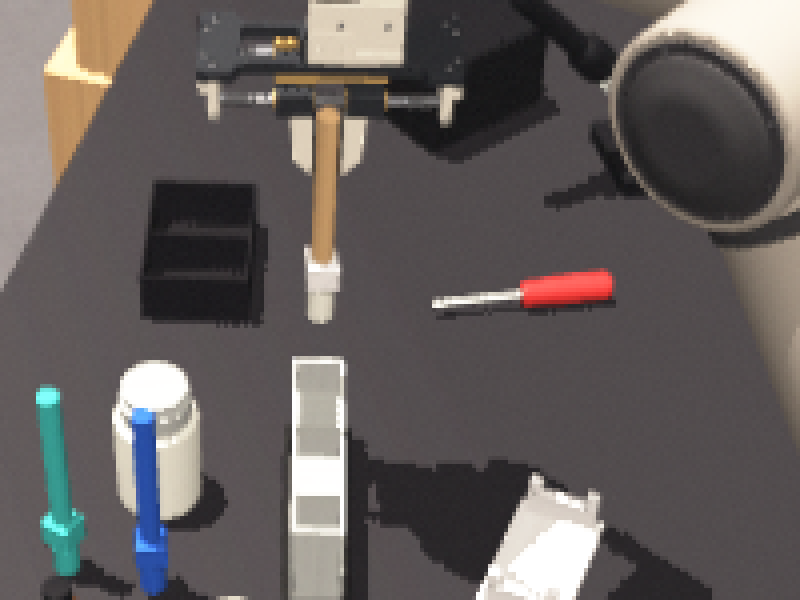

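Gripped at z_b≈174. Brush A's successful lay-down used z_b≈193, so I will set this one back in the well and regrip about 17 mm higher to repeat that geometry.

Emit:
move_arm --pt "0 0 -4 0 0" --pt "0 0 -8 0 0" --pt "0 0 -12 0 0" --pt "0 0 -14.7 0 0" --pt "0 0 -14.7 0 0" --pt "0 0 -14.7 0 4" --pt "0 0 -14.7 0 4" --pt "0 0 -14.7 0 4" --pt "0 0 -13.2 0 4" --pt "0 0 -13.2 0 4"

```text
time: 39.85
tcp_pos: [0.6344, -0.2516, 0.1549]
orientation: [3.138, 0.003, 1.805]
wrist_force: [0.4, -0.4, -0.1]
grip_width: 0.0401
```

Emit:
move_arm --pt "0 0 0 0 0" --pt "0 0 0 0 0" --pt "0 0 0 0 0" --pt "0 0 0 0 0" --pt "0 0 0 0 0" --pt "0 0 0 0 0" --pt "0 0 4 0 0" --pt "0 0 8 0 0" --pt "0 0 12 0 0" --pt "0 0 14.5 0 0" --squeeze 25

```text
time: 40.85
tcp_pos: [0.6338, -0.2512, 0.301]
orientation: [3.138, 0.003, 1.805]
wrist_force: [-0.3, -1.0, -0.8]
grip_width: 0.0175
```

Run:
```python
from h import *
st()
wood('side',[.5,-.35,.05],[.7,-.15,.4])
```

```text
{'time': 40.85, 'tcp_pos': [0.6338, -0.2512, 0.301], 'orientation': [3.1381, 0.003, 1.8048], 'wrist_force': [-0.2821, -0.9536, -0.7998], 'grip_width': 0.0175, 'qpos': [-0.4897, 0.6187, 0.8045, 0.0001, 1.7138, -0.7238]}
side 212 dir [-0.001  0.018 -1.   ] hi [ 0.6293 -0.245   0.3536] lo [ 0.6291 -0.2426  0.2203] len 0.142
```

Emit:
move_arm --pt "-4.5 0.1 0 -0.1 0" --pt "-9 0.3 0 -0.2 0" --pt "-13.5 0.5 0 -0.3 0" --pt "-18 0.6 0 -0.375 0" --pt "-22 0.75 0 -0.375 0" --pt "-22 0.75 -4 -0.375 0" --pt "-22 0.75 -8 -0.375 0" --pt "-22 0.75 -12 -0.375 0" --pt "-22 0.75 -13.9 -0.375 0" --pt "-22 0.75 -13.9 -0.375 0"

```text
time: 41.9
tcp_pos: [0.4115, -0.2421, 0.1555]
orientation: [-3.136, -0.003, 1.43]
wrist_force: [0.2, -0.7, -0.2]
grip_width: 0.0173
```

Run:
```python
from h import *
st(); zoom('side','z26',80,250)
```

```text
{'time': 41.9, 'tcp_pos': [0.4115, -0.2421, 0.1555], 'orientation': [-3.1363, -0.0033, 1.4297], 'wrist_force': [0.2031, -0.7269, -0.2241], 'grip_width': 0.0173, 'qpos': [-0.6926, 0.3039, 1.715, 0.0, 1.129, -0.5515]}
```

View pics/z26.png

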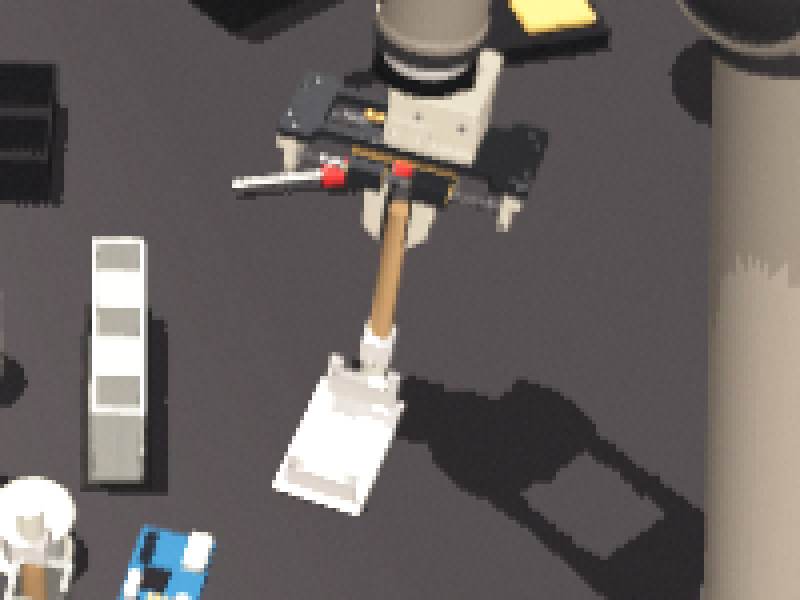

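Emit:
move_arm --pt "0.05 0.4 0 0 0" --pt "0.33 2.33 0 0 0" --pt "0.6 4.26 -0.2 0 0" --pt "0.86 6.14 -0.7 0 0" --pt "1.1 7.9 -1.45 0 0" --pt "1.1 7.9 -1.45 0 0" --squeeze 6

```text
time: 42.55
tcp_pos: [0.4248, -0.1631, 0.1447]
orientation: [3.14, 0.0, 1.432]
wrist_force: [0.1, -0.3, -0.5]
grip_width: 0.0176
```

Emit:
move_arm --pt "0.24 1.7 -0.95 0 0" --pt "0.45 3.2 -2.15 0 0" --pt "0.65 4.6 -3.5 0 0" --pt "0.8 5.8 -5.05 0 0" --pt "0.95 6.8 -6.7 0 0" --pt "1.05 7.5 -8.55 0 0" --pt "1.13 8.0 -10.4 0 0" --pt "1.17 8.3 -12.2 0 0" --pt "1.17 8.3 -13.4 0 0" --pt "1.17 8.3 -14.2 0 0"

```text
time: 43.55
tcp_pos: [0.4371, -0.0822, 0.002]
orientation: [3.14, 0.0, 1.43]
wrist_force: [-0.6, 0.4, 0.4]
grip_width: 0.0178
```

Run:
```python
from h import *
st(); zoom('side','z27',80,250)
```

```text
{'time': 43.55, 'tcp_pos': [0.4371, -0.0822, 0.002], 'orientation': [3.1398, 0.0005, 1.4299], 'wrist_force': [-0.5525, 0.3901, 0.369], 'grip_width': 0.0178, 'qpos': [-0.3586, 0.4843, 1.9795, -0.0001, 0.676, -0.2176]}
```

View pics/z27.png

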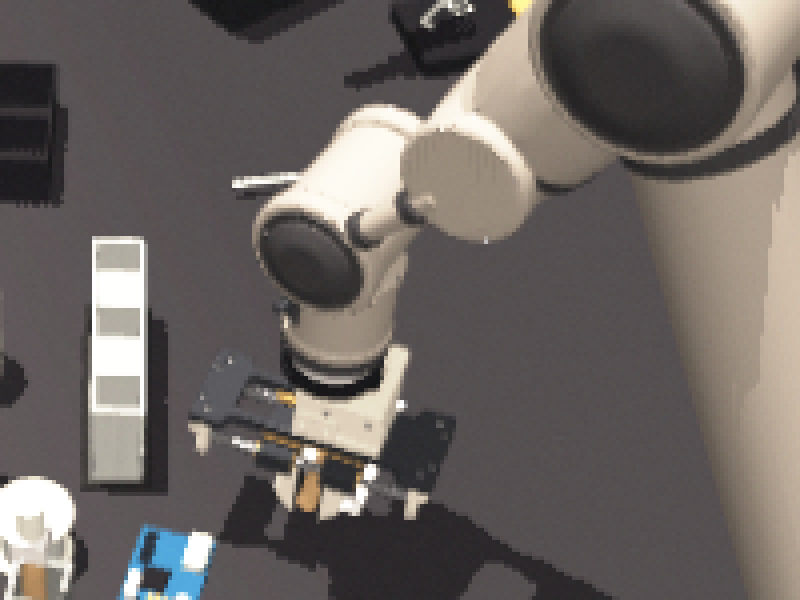

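Emit:
move_arm --pt "0 0 0 0 5" --pt "0 0 0 0 5" --pt "0 0 0 0 5" --pt "0 0 0 0 5" --pt "0 0 4 0 5" --pt "0 0 9 0 5" --pt "0 0 14 0 5" --pt "0 4 16 0 5" --pt "0 8 16 0 5" --pt "0 8 16 0 5"

```text
time: 44.6
tcp_pos: [0.4358, 0.0018, 0.1629]
orientation: [3.139, -0.001, 1.433]
wrist_force: [1.0, -0.4, 0.3]
grip_width: 0.0503
```

Run:
```python
from h import *
st(); zoom('side','z28',80,250); lay(); zoom('top','t28',150,220)
```

```text
{'time': 44.6, 'tcp_pos': [0.4358, 0.0018, 0.1629], 'orientation': [3.1395, -0.0011, 1.4335], 'wrist_force': [1.0487, -0.3688, 0.2744], 'grip_width': 0.0503, 'qpos': [-0.173, 0.2167, 1.8143, 0.0013, 1.1086, -0.0363]}
top 368 [-0.018 -0.095  0.035] [0.015 0.061 0.062]
-0.1 -0.0067 0.0115 0.0588
-0.08 -0.0086 0.013 0.0588
-0.06 -0.0178 0.0129 0.0601
-0.04 -0.0103 0.0148 0.0616
-0.02 -0.0068 0.0108 0.0554
0.0 -0.0068 0.0108 0.0541
0.02 -0.0069 0.0101 0.0519
0.04 -0.0065 0.0105 0.0518
0.06 -0.0164 0.0105 0.052
side 145 [-0.012 -0.014  0.034] [0.01  0.108 0.053]
0.0 -0.0059 0.0048 0.0522
0.02 -0.0118 0.0059 0.0527
0.04 -0.0118 0.0053 0.0521
0.06 -0.0122 0.01 0.051
0.08 -0.0122 0.0055 0.0491
0.1 -0.0122 0.0051 0.0493
```

View pics/t28.png

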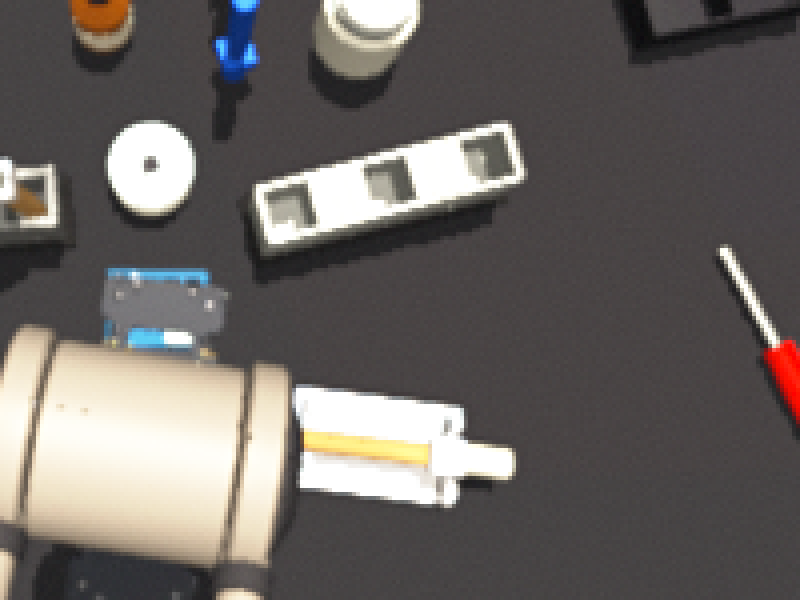

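Brush B lies the same way (tuft at top-zoom (490,460)). Gripping the tuft.

Emit:
move_arm --pt "-0.4 -5 0 0 5" --pt "-0.9 -10 0 0 5" --pt "-1.4 -15 0 0 5" --pt "-1.9 -20 0 0 5" --pt "-2.3 -24.7 0 0 5" --pt "-2.3 -24.7 0 0 5" --pt "-2.3 -24.7 0 0 5"

```text
time: 45.5
tcp_pos: [0.4119, -0.2499, 0.161]
orientation: [-3.14, -0.001, 1.425]
wrist_force: [-0.0, 0.5, -0.3]
grip_width: 0.05
```

Emit:
move_arm --pt "0 0 -4 0 5" --pt "0 0 -8 0 5" --pt "0 0 -12 0 5" --pt "0 0 -14.5 0 5" --pt "0 0 -15.9 0 5" --pt "0 0 -15.9 0 5" --pt "0 0 -15.9 0 5" --squeeze 6

```text
time: 46.2
tcp_pos: [0.4132, -0.2478, 0.0031]
orientation: [-3.141, -0.0, 1.431]
wrist_force: [-0.0, -0.5, -0.3]
grip_width: 0.0503
```

Emit:
move_arm --pt "0 0 0 0 0" --pt "0 0 0 0 0" --pt "0 0 0 0 0" --pt "0 0 0 0 0" --pt "0 0 0 0 0" --pt "0 0 0 0 0" --pt "0 0 0 0 0" --pt "0 0 0 0 0" --pt "0 0 0 0 0"

```text
time: 47.1
tcp_pos: [0.4132, -0.2488, 0.0029]
orientation: [3.141, 0.0, 1.43]
wrist_force: [0.1, -1.2, 2.5]
grip_width: 0.0218
```

Emit:
move_arm --pt "0 0 3 0 0" --pt "0 0 6 0 0" --pt "0 0 10 0 0" --pt "0 0 14 0 0" --pt "0 0 18 0 0" --pt "0 0 18 0 0"

```text
time: 47.7
tcp_pos: [0.4152, -0.2502, 0.1876]
orientation: [3.133, 0.005, 1.43]
wrist_force: [0.1, -0.3, -0.9]
grip_width: 0.0219
```

Emit:
move_arm --pt "0 0 0 0 0" --pt "0 0 0 0 0" --pt "0 0 1.5 0 0" --pt "0 0 0 0 0" --pt "0 0 1.5 0 0" --pt "0 0 0 0 0" --pt "0 0 0 0 0" --squeeze 3

```text
time: 48.4
tcp_pos: [0.4116, -0.2473, 0.1799]
orientation: [-3.136, -0.003, 1.43]
wrist_force: [-0.1, 0.5, -0.8]
grip_width: 0.0218
```

Run:
```python
from h import *
st(); zoom('side','z29',60,250)
wood('side',[.35,-.35,.0],[.5,0,.3])
```

```text
{'time': 48.4, 'tcp_pos': [0.4116, -0.2473, 0.1799], 'orientation': [-3.1365, -0.0033, 1.4297], 'wrist_force': [-0.0903, 0.5351, -0.7509], 'grip_width': 0.0218, 'qpos': [-0.701, 0.2831, 1.6706, 0.0001, 1.194, -0.5599]}
side 92 dir [ 0.075  0.707 -0.704] hi [ 0.4095 -0.2115  0.1921] lo [ 0.4196 -0.1175  0.0985] len 0.134
```

View pics/z29.png

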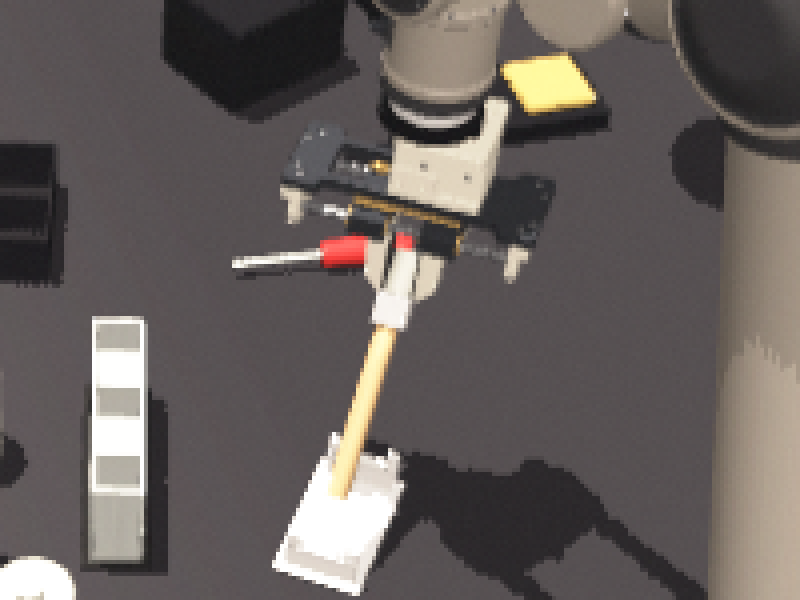

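Emit:
move_arm --pt "0 0 4 0 0" --pt "0 0 6 0 0" --pt "0 0 4 0 0" --pt "0 0 6 0 0" --pt "0 0 4 0 0" --pt "0 0 6 0 0" --pt "0 0 4 0 0" --pt "0 0 4 0 0"

```text
time: 49.3
tcp_pos: [0.412, -0.2477, 0.2211]
orientation: [-3.138, -0.002, 1.43]
wrist_force: [-0.4, -0.5, -0.9]
grip_width: 0.0222
```

Run:
```python
from h import *
st(); wood('side',[.35,-.35,.0],[.5,0,.3])
```

```text
{'time': 49.3, 'tcp_pos': [0.412, -0.2477, 0.2211], 'orientation': [-3.1382, -0.0022, 1.4298], 'wrist_force': [-0.4128, -0.5492, -0.8615], 'grip_width': 0.0222, 'qpos': [-0.7009, 0.2467, 1.6013, 0.0001, 1.2976, -0.5599]}
side 233 dir [ 0.05   0.343 -0.938] hi [ 0.4114 -0.2189  0.2204] lo [ 0.4181 -0.1728  0.0941] len 0.18
```

Emit:
move_arm --pt "0 0 2 0 0" --pt "0 0 0 0 0" --pt "0 0 2 0 0" --pt "0 0 0 0 0" --pt "0 0 2 0 0" --pt "0 0 0 0 0" --pt "0 0 2 0 0" --pt "0 0 0 0 0" --pt "0 0 2 0 0" --pt "0 0 2 0 0"

```text
time: 50.35
tcp_pos: [0.4138, -0.2492, 0.2447]
orientation: [3.139, 0.002, 1.43]
wrist_force: [0.3, -1.5, -0.6]
grip_width: 0.0217
```

Run:
```python
from h import *
st(); wood('side',[.35,-.35,.0],[.5,0,.3])
```

```text
{'time': 50.35, 'tcp_pos': [0.4138, -0.2492, 0.2447], 'orientation': [3.1387, 0.0018, 1.4298], 'wrist_force': [0.338, -1.4688, -0.6065], 'grip_width': 0.0217, 'qpos': [-0.7009, 0.2294, 1.5582, 0.0001, 1.3506, -0.5599]}
side 223 dir [ 0.039  0.255 -0.966] hi [ 0.4124 -0.228   0.2393] lo [ 0.4176 -0.1935  0.1089] len 0.14
```

Emit:
move_arm --pt "-0.6 -4.1 0 0 0" --pt "-0.6 -4.1 -3 0 0" --pt "-0.6 -4.1 -6 0 0" --pt "-0.6 -4.1 -9 0 0" --pt "-0.6 -4.1 -9.3 0 0" --pt "-0.6 -4.1 -9.3 0 0" --squeeze 4

```text
time: 51.0
tcp_pos: [0.4069, -0.2894, 0.1496]
orientation: [-3.141, -0.001, 1.43]
wrist_force: [-0.2, 0.5, 0.2]
grip_width: 0.0221
```

Run:
```python
from h import *
st(); zoom('side','z30',80,250); wood('side',[.35,-.35,.0],[.5,0,.3])
```

```text
{'time': 51.0, 'tcp_pos': [0.4069, -0.2894, 0.1496], 'orientation': [-3.1406, -0.0008, 1.4298], 'wrist_force': [-0.1611, 0.528, 0.2037], 'grip_width': 0.0221, 'qpos': [-0.7719, 0.3453, 1.671, 0.0001, 1.1265, -0.6309]}
side 56 dir [ 0.987 -0.155 -0.031] hi [ 0.3695 -0.257   0.2725] lo [ 0.4469 -0.2692  0.2701] len 0.079
side 183 dir [ 0.031  0.211 -0.977] hi [ 0.4056 -0.271   0.1439] lo [ 0.4098 -0.2434  0.0162] len 0.133
```

View pics/z30.png

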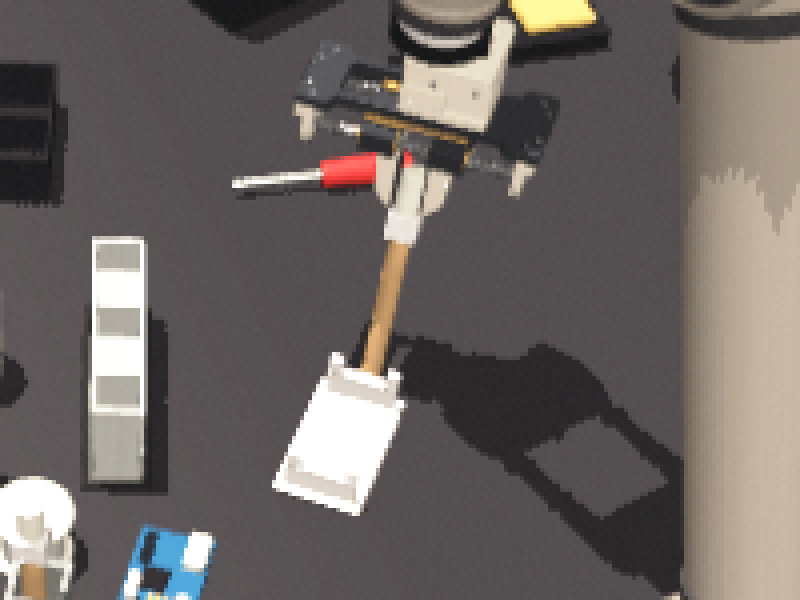

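Emit:
move_arm --pt "0.14 1 0.1 0 0" --pt "0.28 2 0.2 0 0" --pt "0.42 3 0.3 0 0" --pt "0.56 4 0.4 0 0" --pt "0.7 5 0.5 0 0" --pt "0.7 5 0.5 0 0"

```text
time: 51.7
tcp_pos: [0.4142, -0.2381, 0.155]
orientation: [3.141, -0.0, 1.431]
wrist_force: [0.9, 0.3, -0.4]
grip_width: 0.0218
```

Run:
```python
from h import *
st(); zoom('side','z31',80,250); wood('side',[.35,-.35,.0],[.5,0,.3])
```

```text
{'time': 51.7, 'tcp_pos': [0.4142, -0.2381, 0.155], 'orientation': [3.1413, -0.0002, 1.4314], 'wrist_force': [0.8773, 0.3401, -0.3837], 'grip_width': 0.0218, 'qpos': [-0.6824, 0.3011, 1.7204, 0.0003, 1.12, -0.5432]}
side 31 dir [-0.997  0.075 -0.024] hi [ 0.4547 -0.2168  0.2756] lo [ 0.4151 -0.2138  0.2746] len 0.04
side 133 dir [-0.008 -0.005 -1.   ] hi [ 0.411  -0.2303  0.1431] lo [ 0.4101 -0.2308  0.0308] len 0.118
```

View pics/z31.png

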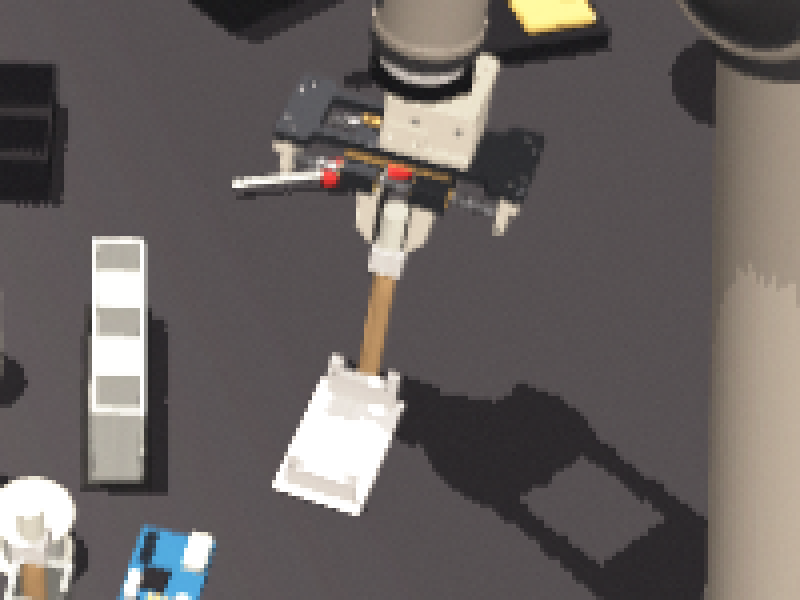

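Emit:
move_arm --pt "0 0 0 0 0" --pt "0 0 0 0 0" --pt "0 0 3 0 0" --pt "0 0 7 0 0" --pt "0 0 11 0 0" --pt "0.5 4.9 11 0.1 0" --pt "1 9.8 11 0.205 0" --pt "1.5 14.7 11 0.205 0" --pt "2 19.6 11 0.205 0" --pt "2.5 24.5 11 0.205 0" --squeeze 15

```text
time: 52.8
tcp_pos: [0.4389, 0.007, 0.2648]
orientation: [3.141, 0.0, 1.634]
wrist_force: [1.2, 0.0, -1.4]
grip_width: 0.0217
```

Emit:
move_arm --pt "0.5 4.5 0 0 0" --pt "2.5 9 0 0 0" --pt "5 13.3 0 0 0" --pt "8 17 0 0 0" --pt "11 20.5 0 0 0" --pt "14 23.7 0 0 0" --pt "16.3 23.7 0 0 0" --pt "16.3 23.7 0 0 0" --pt "16.3 23.7 0 0 0"

```text
time: 53.7
tcp_pos: [0.6019, 0.242, 0.2637]
orientation: [-3.14, 0.0, 1.634]
wrist_force: [-0.6, -0.7, -0.1]
grip_width: 0.0213
```

Run:
```python
from h import *
st(); zoom('side','z32',140,190)
wood('side',[.5,.15,.1],[.7,.3,.35])
```

```text
{'time': 53.7, 'tcp_pos': [0.6019, 0.242, 0.2637], 'orientation': [-3.1398, 0.0004, 1.6342], 'wrist_force': [-0.6167, -0.6548, -0.124], 'grip_width': 0.0213, 'qpos': [0.2643, 0.5515, 1.0187, -0.0001, 1.5732, 0.2009]}
side 179 dir [-0.015 -0.013 -1.   ] hi [0.5978 0.2492 0.2501] lo [0.5958 0.2475 0.1234] len 0.13
```

View pics/z32.png

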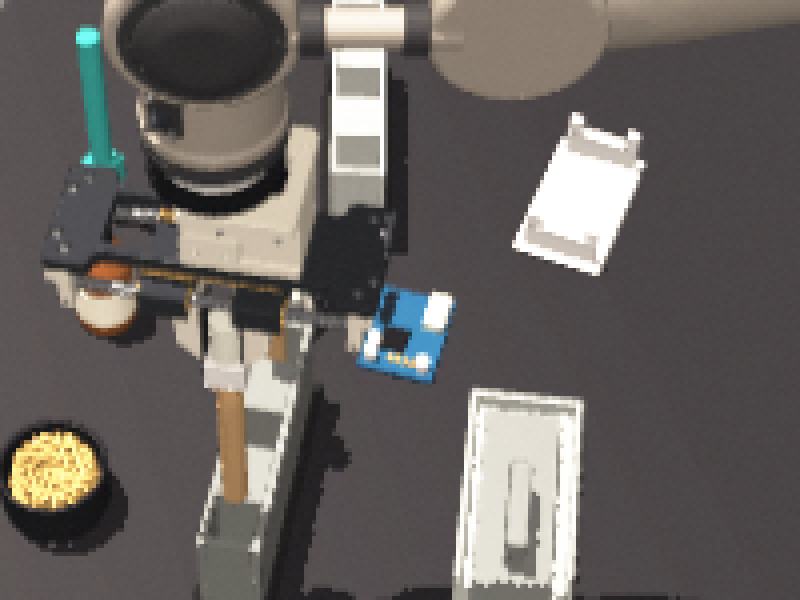

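Emit:
move_arm --pt "0.3 0.5 0 0 0" --pt "0.3 0.5 -1.5 0 0" --pt "0.3 0.5 -3 0 0" --pt "0.3 0.5 -4.5 0 0" --pt "0.3 0.5 -6 0 0" --pt "0.3 0.5 -6 0 0"

```text
time: 54.4
tcp_pos: [0.6036, 0.2472, 0.2031]
orientation: [-3.138, 0.001, 1.635]
wrist_force: [-0.6, -0.9, -1.1]
grip_width: 0.0217
```

Run:
```python
from h import *
st(); zoom('side','z33',140,190)
wood('side',[.5,.15,.08],[.7,.3,.35])
```

```text
{'time': 54.4, 'tcp_pos': [0.6036, 0.2472, 0.2031], 'orientation': [-3.138, 0.0007, 1.6346], 'wrist_force': [-0.5529, -0.9248, -1.0555], 'grip_width': 0.0217, 'qpos': [0.2713, 0.5846, 1.1231, 0.0001, 1.4376, 0.2074]}
side 33 dir [-0.87   0.046 -0.492] hi [0.6366 0.2749 0.3292] lo [0.6085 0.2764 0.3133] len 0.033
side 135 dir [-0.001 -0.021 -1.   ] hi [0.5999 0.255  0.1885] lo [0.5998 0.2527 0.0807] len 0.11
```

View pics/z33.png

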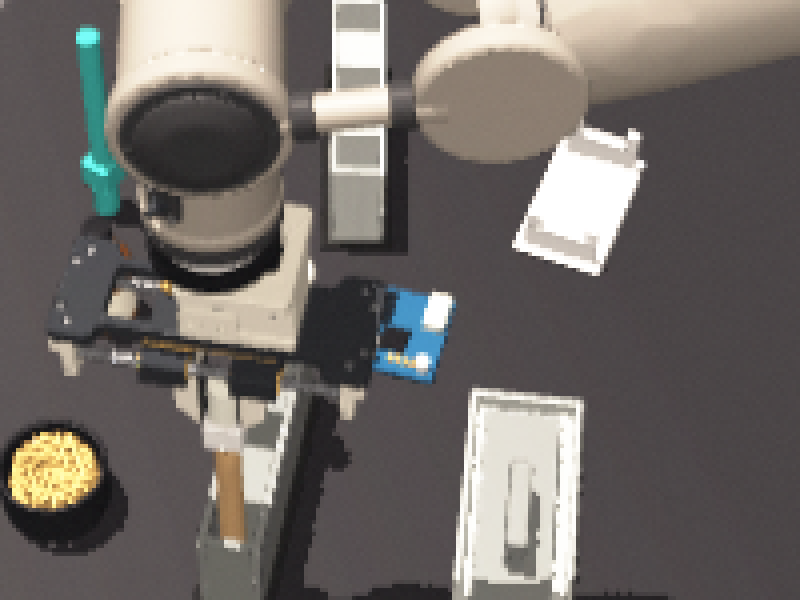

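Inside the well, with end at about (235,543). Continuing down.

Emit:
move_arm --pt "0 0 -1.5 0 0" --pt "0 0 -3 0 0" --pt "0 0 -4 0 0" --pt "0 0 -4.7 0 0" --pt "0 0 -5.2 0 0" --pt "0 0 -5.2 0 0"

```text
time: 55.1
tcp_pos: [0.6049, 0.2474, 0.1525]
orientation: [-3.141, 0.0, 1.635]
wrist_force: [-0.6, -0.7, -0.5]
grip_width: 0.0214
```

Emit:
move_arm --pt "0 0 0 0 4" --pt "0 0 0 0 5" --pt "0 0 0 0 5" --pt "0 0 0 0 5" --pt "0 0 0 0 5" --pt "0 0 4 0 5" --pt "0 0 8 0 5" --pt "0 0 12 0 5" --pt "-5 0 12 0 5" --pt "-10 0 12 0 5"

```text
time: 56.1
tcp_pos: [0.5056, 0.2476, 0.2737]
orientation: [3.138, -0.001, 1.634]
wrist_force: [-0.3, 1.3, -0.9]
grip_width: 0.05
```

Run:
```python
from h import *
st(); im,d=snap('side','s34'); 
rect('side','cap',.012,.035,d);rect('side','cap',.04,.07,d);rect('side','captray',-.01,.03,d);rect('side','rinse',.08,.1,d)
for n in('brush0','captray','cap','rinse'): print(n,[(np.round(r['position'],3).tolist(),round(r['conf'],2)) for r in models.spot_point('side',n)])
im,d=snap('top','t34')
rect('top','cap',.012,.035,d);rect('top','cap',.04,.07,d);rect('top','rinse',.08,.1,d)
for n in('brush0','captray','cap','rinse'): print(n,[(np.round(r['position'],3).tolist(),round(r['conf'],2)) for r in models.spot_point('top',n)])
```

```text
{'time': 56.1, 'tcp_pos': [0.5056, 0.2476, 0.2737], 'orientation': [3.1379, -0.0011, 1.6336], 'wrist_force': [-0.3283, 1.2716, -0.8811], 'grip_width': 0.05, 'qpos': [0.3192, 0.3676, 1.2852, 0.0001, 1.4849, 0.2563]}
side cap 0.8 ctr 415.4 163.5 size 56.2 210.1 yaw 0.122 z [0.013 0.017 0.021] 1049
side cap 0.8 ctr 415.8 160.7 size 15.9 73.3 yaw 0.125 z [0.047 0.054 0.059] 131
side captray 0.97 ctr 415.2 153.9 size 89.4 253.1 yaw 0.126 z [-0.002  0.005  0.019] 1004
brush0 [([0.608, 0.242, 0.203], 0.71), ([0.807, -0.074, 0.004], 0.68), ([0.732, -0.071, -0.005], 0.5), ([0.617, 0.111, 0.206], 0.49), ([0.771, 0.036, -0.002], 0.23)]
captray [([0.418, 0.157, 0.001], 0.92)]
cap [([0.415, 0.157, 0.004], 0.82)]
rinse [([0.603, 0.24, 0.004], 0.59)]
top cap 0.62 ctr 419.7 158.8 size 55.8 207.6 yaw 0.125 z [0.014 0.018 0.021] 1085
top cap 0.62 ctr 419.7 158.2 size 15.7 68.7 yaw 0.129 z [0.051 0.056 0.059] 128
top rinse 0.55 ctr 620.0 -178.4 size 44.4 196.5 yaw 0.234 z [0.084 0.089 0.093] 579
brush0 [([0.613, 0.108, 0.205], 0.75), ([0.605, 0.24, 0.207], 0.73), ([0.803, -0.074, -0.0], 0.61), ([0.732, -0.07, 0.004], 0.47)]
captray [([0.42, 0.16, 0.002], 0.71)]
cap [([0.419, 0.156, 0.006], 0.84)]
rinse [([0.618, -0.18, -0.0], 0.78), ([0.612, 0.09, 0.009], 0.18)]
```

View pics/s34.png

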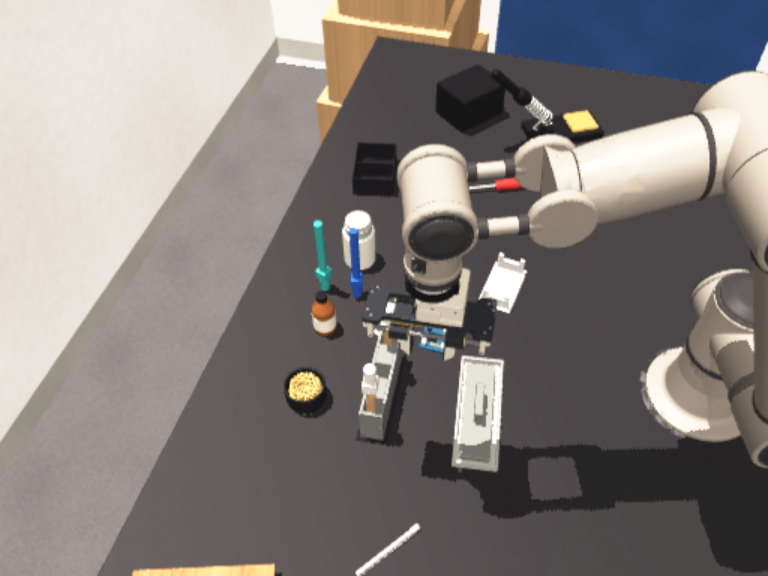

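View pics/t34.png

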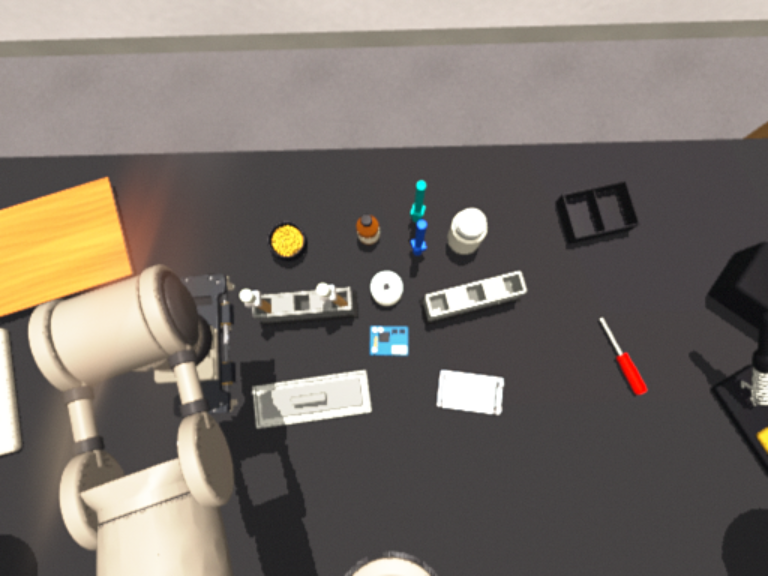

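Both brushes stand bristles up: top view px (325,291) and (250,297). The tray was nudged and the cap is now at about (0.4175, 0.1595). Fetching the cap.

Emit:
move_arm --pt "-3 -3 0 0.06 5" --pt "-6 -6 0 0.06 5" --pt "-8.8 -8.8 -3 0.06 5" --pt "-8.8 -8.8 -7 0.06 5" --pt "-8.8 -8.8 -11 0.06 5" --pt "-8.8 -8.8 -15 0.06 5" --pt "-8.8 -8.8 -18 0.06 5" --pt "-8.8 -8.8 -18 0.06 5" --pt "-8.8 -8.8 -18 0.06 5" --squeeze 40

```text
time: 57.85
tcp_pos: [0.4174, 0.1596, 0.0934]
orientation: [3.142, -0.0, 1.695]
wrist_force: [0.1, 0.1, 0.6]
grip_width: 0.0502
```

Run:
```python
from h import *
st(); zoom('side','z35',200,250); zoom('top','t35',200,130)
```

```text
{'time': 57.85, 'tcp_pos': [0.4174, 0.1596, 0.0934], 'orientation': [3.1415, -0.0, 1.6948], 'wrist_force': [0.081, 0.121, 0.633], 'grip_width': 0.0502, 'qpos': [0.1933, 0.3297, 1.8825, 0.0, 0.9293, 0.0694]}
```

View pics/z35.png

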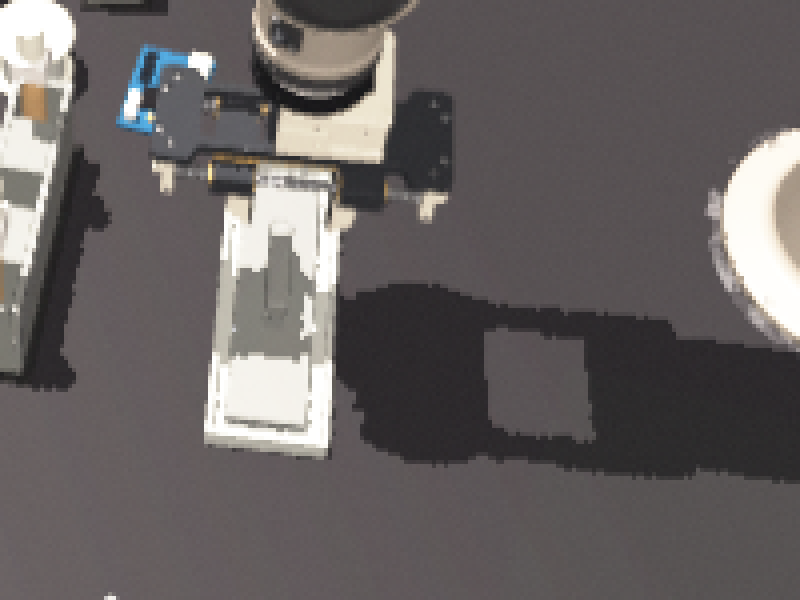

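Emit:
move_arm --pt "0 0 -4 0 4" --pt "0 0 -7 0 4" --pt "0 0 -8.8 0 4" --pt "0 0 -8.8 0 4" --pt "0 0 -8.8 0 0" --pt "0 0 -8.8 0 0" --pt "0 0 -8.8 0 0" --pt "0 0 -8.8 0 0" --pt "0 0 -8.8 0 0" --pt "0 0 -8.8 0 0"

```text
time: 58.95
tcp_pos: [0.4179, 0.1597, 0.0057]
orientation: [3.139, -0.0, 1.695]
wrist_force: [-0.2, 0.8, 7.9]
grip_width: 0.016
```

Emit:
move_arm --pt "0 0 0 0 0" --pt "0 0 0 0 0" --pt "0 0 2 0 0" --pt "0 0 6 0 0" --pt "0 0 10 0 0" --pt "0 0 14 0 0" --pt "0 0 17 0 0" --pt "0 0 17 0 0"

```text
time: 59.75
tcp_pos: [0.4193, 0.16, 0.1788]
orientation: [3.133, -0.001, 1.695]
wrist_force: [0.8, 0.5, -1.4]
grip_width: 0.0158
```

Emit:
move_arm --pt "0 -5 0 0 0" --pt "0 -10 0 0 0" --pt "0 -15 0 0 0" --pt "0 -20 0 0 0" --pt "0 -25 0 0 0" --pt "0 -30 0 0 0" --pt "0 -33.8 0 0 0" --pt "0 -33.8 0 0 0"

```text
time: 60.55
tcp_pos: [0.4164, -0.1825, 0.1736]
orientation: [-3.14, 0.0, 1.69]
wrist_force: [-0.0, 0.4, -1.3]
grip_width: 0.0158
```

Emit:
move_arm --pt "4 0 0 0.11 0" --pt "8 0 0 0.11 0" --pt "12 0 0 0.11 0" --pt "16 0 0 0.11 0" --pt "20 0 0 0.11 0" --pt "20 0 0 0.11 0" --pt "20 0 -3 0.11 0" --pt "20 0 -6 0.11 0" --pt "20 0 -6 0.11 0" --pt "20 0 -6 0.11 0"

```text
time: 61.55
tcp_pos: [0.6163, -0.1778, 0.1145]
orientation: [-3.14, -0.001, 1.805]
wrist_force: [-0.2, 0.1, -0.9]
grip_width: 0.0157
```

Run:
```python
from h import *
st(); d=zoom('side','z36',70,220); rect('side','cap',.12,.14,d);rect('side','cap',.10,.2,d); rect('side','rinse',.07,.1,d)
d=zoom('top','t36',80,220); rect('top','cap',.115,.14,d); rect('top','rinse',.07,.1,d)
```

```text
{'time': 61.55, 'tcp_pos': [0.6163, -0.1778, 0.1145], 'orientation': [-3.1401, -0.0013, 1.8052], 'wrist_force': [-0.2173, 0.0968, -0.8703], 'grip_width': 0.0157, 'qpos': [-0.4003, 0.6271, 1.2947, 0.0001, 1.2218, -0.6347]}
side cap 0.92 ctr 612.0 -167.1 size 54.5 197.3 yaw 0.246 z [0.121 0.125 0.13 ] 444
side cap 0.92 ctr 612.0 -167.1 size 54.5 197.3 yaw 0.246 z [0.117 0.125 0.163] 571
side rinse 0.98 ctr 594.7 -84.6 size 13.7 42.1 yaw -1.438 z [0.071 0.082 0.09 ] 76
top cap 0.86 ctr 619.1 -176.5 size 55.5 203.2 yaw 0.236 z [0.124 0.128 0.131] 307
```

View pics/z36.png

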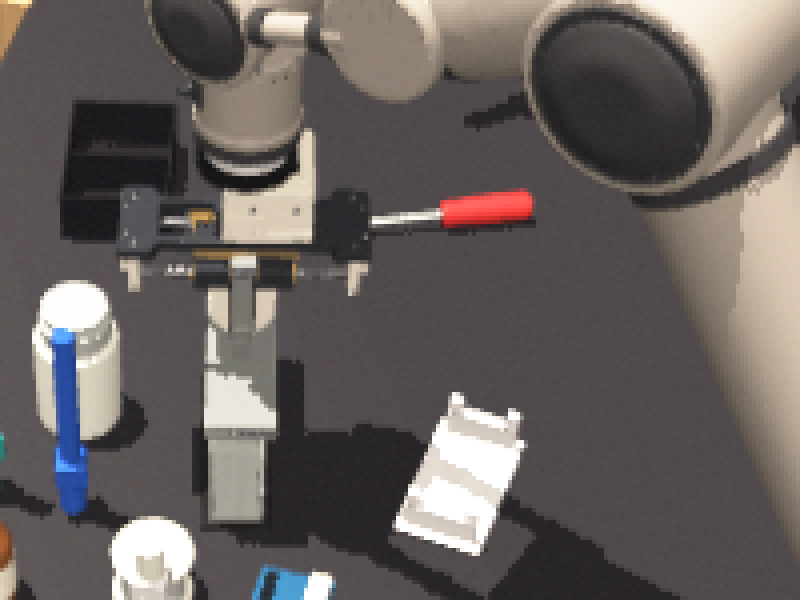

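View pics/t36.png

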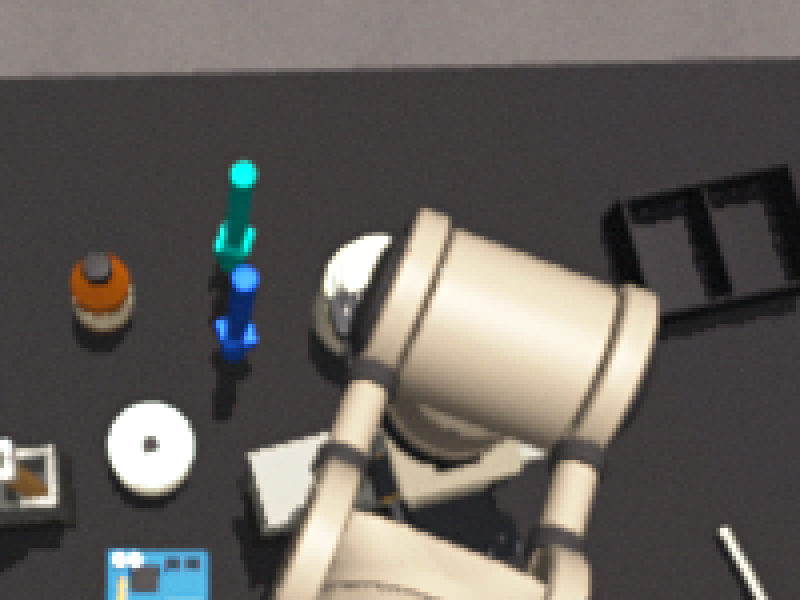

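Emit:
move_arm --pt "0.1 -0.1 -1 0 0" --pt "0.1 -0.1 -1.8 0 0" --pt "0.1 -0.1 -1.8 0 0" --pt "0.1 -0.1 -1.8 0 0"

```text
time: 62.3
tcp_pos: [0.6177, -0.1794, 0.096]
orientation: [-3.141, -0.001, 1.805]
wrist_force: [0.3, 0.5, -0.8]
grip_width: 0.0154
```

Run:
```python
from h import *
st(); im,d=vision.camera('side'); im=im[110:210,245:325]
cv2.imwrite('pics/z37.png',cv2.cvtColor(cv2.resize(im,(480,600),interpolation=2),cv2.COLOR_RGB2BGR))
```

```text
{'time': 62.3, 'tcp_pos': [0.6177, -0.1794, 0.096], 'orientation': [-3.1407, -0.0008, 1.8047], 'wrist_force': [0.3034, 0.4735, -0.7701], 'grip_width': 0.0154, 'qpos': [-0.4018, 0.6473, 1.3113, 0.0001, 1.1842, -0.6357]}
```

View pics/z37.png

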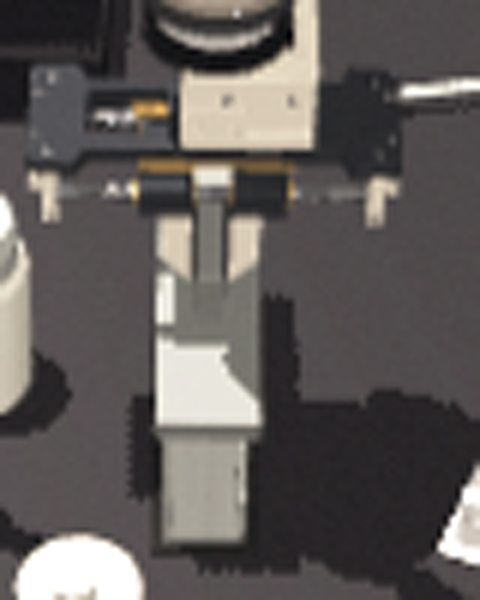

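Emit:
move_arm --pt "0.15 0 0 0 0" --pt "0.15 0 -0.4 0 0" --pt "0.15 0 -0.8 0 0" --pt "0.15 0 -1.1 0 0" --pt "0.15 0 -1.1 0 0"

```text
time: 62.85
tcp_pos: [0.6191, -0.1794, 0.0849]
orientation: [-3.141, -0.001, 1.805]
wrist_force: [-0.7, -0.0, -1.1]
grip_width: 0.0153
```

Run:
```python
from h import *
st(); im,d=vision.camera('side'); im=im[110:210,245:325]
cv2.imwrite('pics/z38.png',cv2.cvtColor(cv2.resize(im,(480,600),interpolation=2),cv2.COLOR_RGB2BGR))
```

```text
{'time': 62.85, 'tcp_pos': [0.6191, -0.1794, 0.0849], 'orientation': [-3.1406, -0.0008, 1.8048], 'wrist_force': [-0.7331, -0.0369, -1.1322], 'grip_width': 0.0153, 'qpos': [-0.4008, 0.6606, 1.3191, 0.0, 1.1632, -0.6348]}
```

View pics/z38.png

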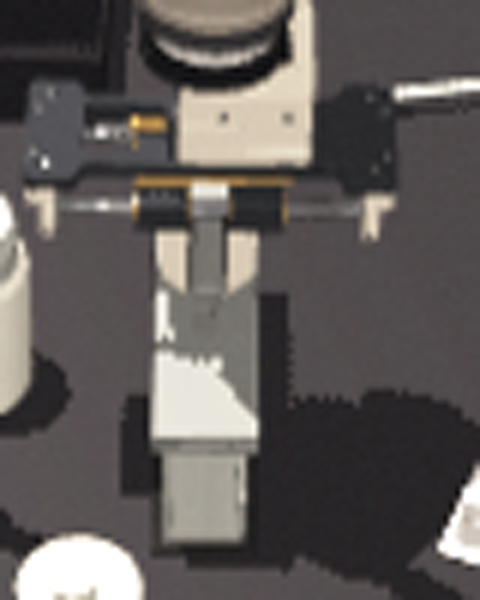

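Emit:
move_arm --pt "0 0 -0.2 0 0" --pt "0 0 -0.2 0 0" --pt "0 0 -0.2 0 3" --pt "0 0 -0.2 0 4" --pt "0 0 -0.2 0 4" --pt "0 0 -0.2 0 4" --pt "0 0 4 0 4" --pt "0 0 8 0 4" --pt "0 0 12 0 4" --pt "-5 0 14 0 4"

```text
time: 63.9
tcp_pos: [0.578, -0.1807, 0.228]
orientation: [3.133, 0.006, 1.806]
wrist_force: [-0.7, -0.7, 0.5]
grip_width: 0.0401
```

Emit:
move_arm --pt "-5 3 0 0 4" --pt "-10 6 0 0 4" --pt "-15 9 0 0 4" --pt "-20 12 0 0 4" --pt "-20 12 0 0 4" --pt "-20 12 0 0 4"

```text
time: 64.5
tcp_pos: [0.3699, -0.0576, 0.2247]
orientation: [-3.141, -0.0, 1.806]
wrist_force: [1.0, -0.7, 0.4]
grip_width: 0.0397
```

Run:
```python
from h import *
st(); im,d=snap('side','s39')
rect('side','cap',.085,.11,d); rect('side','cap',.12,.15,d)
for n in('brush0','cap','rinse','spool','board'): print(n,[(np.round(r['position'],3).tolist(),round(r['conf'],2)) for r in models.spot_point('side',n)])
im,d=snap('top','t39')
rect('top','cap',.085,.11,d); rect('top','cap',.12,.15,d)
X=cloud('top',d); m=models.silhouettes('top','cap')[0]['pixels']
for n in('brush0','cap','rinse'): print(n,[(np.round(r['position'],3).tolist(),round(r['conf'],2)) for r in models.spot_point('top',n)])
```

```text
{'time': 64.5, 'tcp_pos': [0.3699, -0.0576, 0.2247], 'orientation': [-3.1415, -0.0004, 1.8062], 'wrist_force': [1.0019, -0.6948, 0.4124], 'grip_width': 0.0397, 'qpos': [-0.3602, 0.0379, 1.8424, 0.0002, 1.2616, -0.5956]}
side cap 0.83 ctr 614.6 -177.8 size 54.3 215.0 yaw 0.247 z [0.089 0.094 0.098] 682
side cap 0.83 ctr 616.2 -177.0 size 13.1 71.2 yaw 0.238 z [0.124 0.131 0.135] 88
brush0 [([0.806, -0.078, 0.004], 0.84), ([0.61, 0.244, 0.202], 0.83), ([0.732, -0.075, -0.004], 0.7), ([0.613, 0.113, 0.206], 0.55)]
cap [([0.62, -0.183, 0.082], 0.79)]
rinse [([0.619, -0.18, -0.0], 0.67), ([0.769, 0.034, 0.003], 0.35)]
spool [([0.644, -0.008, 0.0], 0.46)]
board [([0.537, -0.004, 0.004], 0.65)]
top cap 0.57 ctr 621.9 -179.6 size 56.2 207.7 yaw 0.237 z [0.093 0.096 0.099] 1157
top cap 0.57 ctr 621.8 -179.6 size 16.1 70.0 yaw 0.233 z [0.126 0.133 0.137] 147
brush0 [([0.604, 0.241, 0.206], 0.64), ([0.804, -0.075, -0.002], 0.59), ([0.611, 0.105, 0.203], 0.48), ([0.733, -0.072, 0.002], 0.48), ([0.641, -0.004, -0.004], 0.23)]
cap [([0.618, -0.182, 0.086], 0.86)]
rinse []
```

View pics/s39.png

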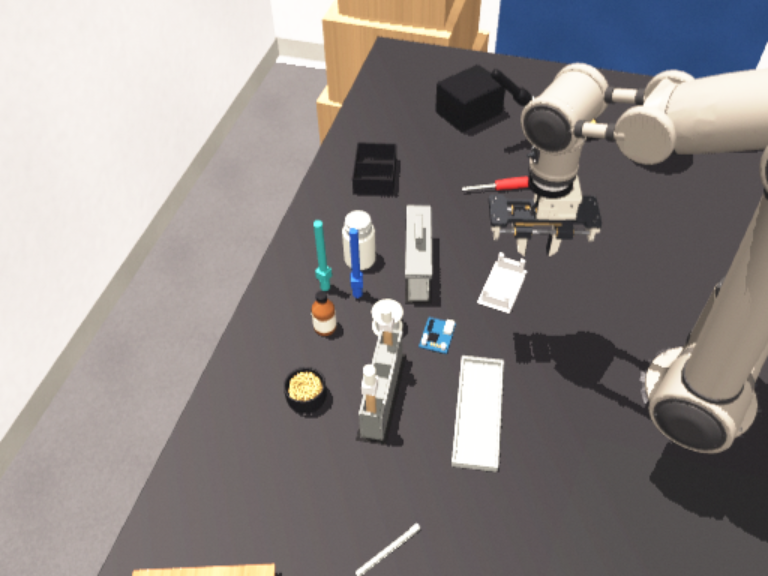

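View pics/t39.png

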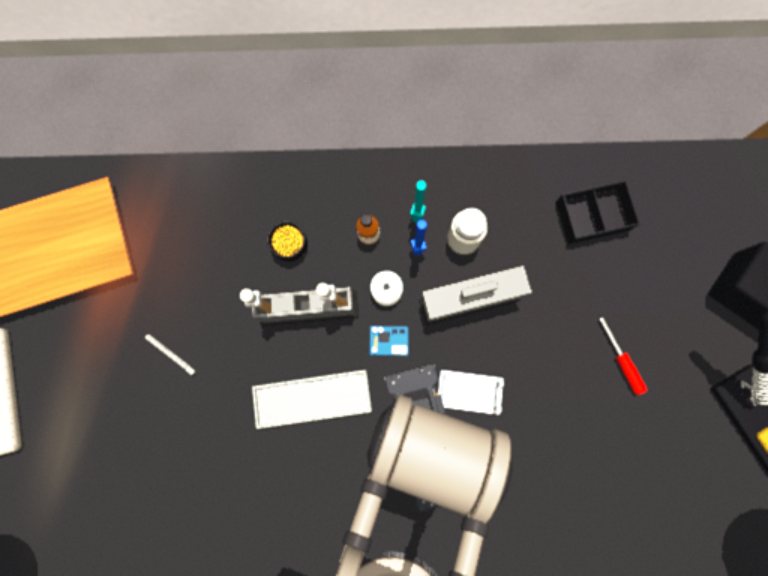

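Cap plate reads 0.096 and its handle 0.133 in the top camera, the same heights as when it sat seated on the dry caddy. Both brushes stand bristles up, at full depth. Handing in.

Run:
```python
from h import *
print(workorder.finish_job()); st()
```

```text
the job is handed in; nothing more can be done
None
the job is handed in; nothing more can be done
```

I handed the job in at about 64 s. The last pictures show both brushes and the cap where they should be, but `finish_job` gives no verdict.

**What I did**
- **Cap to tray:** I parked the cap handle up in the cap tray. My first grip on it came away empty.
- **Brushes:** Two brushes were present. I laid each one on the rest, regripped it by the tuft and tipped it upright against a plate of the rest. They now stand handle-down in the two outer wells of the drying caddy.
- **Tray nudge:** The tray was knocked about 2–3 cm during the run, so I measured the cap again before picking it up.
- **Cap to rinse caddy:** I lowered the cap onto the emptied rinse caddy with no contact force, released it and moved the arm clear.

**Last checks**
- **Brushes:** The bristle tips read about 0.205 m high, which matches a brush standing on the well floor. The brush in the well next to the spool leans by roughly 0.1 rad. The other is close to vertical.
- **Cap:** Its plate reads 0.096 m and its handle 0.133 m, the same as when it sat seated on the drying caddy. It looks centred within a few millimetres.
- **Other items:** They look unmoved in both pictures. I measured only the spool and the board, and neither had shifted.

**What disagreed**
- **Finger height:** The real finger ends measured about 26 mm above the reported tool point. That explains the empty first grip on the cap, two slipped tuft grips and a push that missed. I compensated once I had measured it.
- **Cameras:** The two cameras differ by up to about 7 mm on the cap's position, more than the stated 2 mm calibration. I used their average and the tool position.

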